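Turn mallet faces over in the flipper fixture

TASK

The flipper fixture has been left swung over: swing its plate open first. Then load every round mallet face into its own square socket of the flipper plate, spigot down, turning it in small steps under light pressure until the square drops fully home. When all are home, swing the flipper right over so that the faces drop head-down into the round nests, then swing the empty flipper back until it lies open again, with all the faces lying flat in the nests, spigots up. Leave the can and the drill alone.

Things in the scene. Friction and masses are not known exactly. Their poses are not given: they have to be found in the camera images.
- red_center (a point): centre, half-way up, of the red mallet face, 30 mm tall, 0.12 kg: round head 52 mm across, 16 thick, on top at the start; under it a square spigot 32 mm wide, 10 long, then a conical pilot 28 across at the tip, 4 long. Head's underside is 1 mm below this point. z: pilot to head. The square stands at an unknown angle to x, y (differs per face), hidden under the head: find it by turning. May be absent.
- yellow_center (a point): centre, half-way up, of the yellow mallet face, 30 mm tall, 0.12 kg: round head 52 mm across, 16 thick, on top at the start; under it a square spigot 32 mm wide, 10 long, then a conical pilot 28 across at the tip, 4 long. Head's underside is 1 mm below this point. z: pilot to head. The square stands at an unknown angle to x, y (differs per face), hidden under the head: find it by turning. May be absent.
- green_center (a point): centre, half-way up, of the green mallet face, 30 mm tall, 0.12 kg: round head 52 mm across, 16 thick, on top at the start; under it a square spigot 32 mm wide, 10 long, then a conical pilot 28 across at the tip, 4 long. Head's underside is 1 mm below this point. z: pilot to head. The square stands at an unknown angle to x, y (differs per face), hidden under the head: find it by turning. May be absent.
- socket0 (a point): centre of the mouth of a square socket, one of three, 72 mm apart along the hinge in the aluminium flipper: 35 mm wide, 20 deep, flat rim; sides parallel to its x (across the hinge) and y axes. z points out of the mouth, up while open. Home: head's underside on the rim, face's centre 1 mm above the mouth. The square enters only within about 5 degrees of one of its four angles.
- socket1 (a point): centre of the mouth of a square socket, one of three, 72 mm apart along the hinge in the aluminium flipper: 35 mm wide, 20 deep, flat rim; sides parallel to its x (across the hinge) and y axes. z points out of the mouth, up while open. Home: head's underside on the rim, face's centre 1 mm above the mouth. The square enters only within about 5 degrees of one of its four angles.
- socket2 (a point): centre of the mouth of a square socket, one of three, 72 mm apart along the hinge in the aluminium flipper: 35 mm wide, 20 deep, flat rim; sides parallel to its x (across the hinge) and y axes. z points out of the mouth, up while open. Home: head's underside on the rim, face's centre 1 mm above the mouth. The square enters only within about 5 degrees of one of its four angles.
- nest0 (a point): centre of the floor of the round nest in the blue block that socket0 covers when the flipper is swung over: 56 mm across, 6 mm deep, on the far side of the hinge from the open flipper. A face lying home in it has its spigot up, its centre 15 mm above this point.
- nest1 (a point): centre of the floor of the round nest in the blue block that socket1 covers when the flipper is swung over: 56 mm across, 6 mm deep, on the far side of the hinge from the open flipper. A face lying home in it has its spigot up, its centre 15 mm above this point.
- nest2 (a point): centre of the floor of the round nest in the blue block that socket2 covers when the flipper is swung over: 56 mm across, 6 mm deep, on the far side of the hinge from the open flipper. A face lying home in it has its spigot up, its centre 15 mm above this point.
- flip_handle (a point): centre of the red drum handle on the flipper's free edge, 116 mm from the hinge axis, at hinge height when open or over: 22 mm across, 30 long, axis parallel to the hinge (this point's y), on a 10 mm rod at mid-length; plate edge 35 mm away. Pinched by its two flat ends with fingers pointing down, it turns between the pads all the way over.
- flip_hinge (a point): middle of the flipper's hinge axis, 46 mm above the bench; y runs along the axis, x towards the nests, z up
- flip (a joint): flipper angle: starts at 2.1 to 3.1 (over or nearly); 0 lies open, sockets up; pi (stop) swung over onto the nests, sockets down. Plate 24 mm thick. Stiff friction hinge: stays where left, takes about 4 to 7 N at the handle. Faces slide out of the sockets by themselves late in the swing and stay in the nests when the flipper is swung back.
- can: can with blue label, 56 mm across, 100 mm tall, standing; leave alone
- drill: cordless drill lying on its side, black and green, about 200 by 170 mm, 70 mm tall; leave alone
Mind the look-alikes: they are no part of the job. Of the things like the part that bears green_center, leave any that is brown; of the rest the smaller one is meant. Of the things shaped like the part that bears yellow_center, the yellow one is meant.

How it is judged (in metres and radians):
On the way, in this order (a step that is already met when the one before it is completed fails the run):
1. the flipper is swung open (value of joint flip below 0.15 rad), for 0.2 s.
2. every face is fully home in a socket of the open flipper (value of joint flip below 0.15 rad and ((distance between red_center and socket0 below 0.005 m and angle between red_center's own z axis and vertical below 0.12 rad) or (distance between red_center and socket1 below 0.005 m and angle between red_center's own z axis and vertical below 0.12 rad) or (distance between red_center and socket2 below 0.005 m and angle between red_center's own z axis and vertical below 0.12 rad)) and ((distance between yellow_center and socket0 below 0.005 m and angle between yellow_center's own z axis and vertical below 0.12 rad) or (distance between yellow_center and socket1 below 0.005 m and angle between yellow_center's own z axis and vertical below 0.12 rad) or (distance between yellow_center and socket2 below 0.005 m and angle between yellow_center's own z axis and vertical below 0.12 rad)) and ((distance between green_center and socket0 below 0.005 m and angle between green_center's own z axis and vertical below 0.12 rad) or (distance between green_center and socket1 below 0.005 m and angle between green_center's own z axis and vertical below 0.12 rad) or (distance between green_center and socket2 below 0.005 m and angle between green_center's own z axis and vertical below 0.12 rad))), for 0.2 s.
3. the flipper is swung right over onto the nests (value of joint flip above 2.95 rad), for 0.2 s.
At the end, for the whole second after the job is handed in: the flipper lies open again (within 0.15 rad) and every face lies at rest in a nest, head down (within 8 degrees), centred within 5 mm and fully down on the nest floor within 3 mm (value of joint flip below 0.15 rad and angle between each of red_center, yellow_center, green_center's own z axis and vertical above 3 rad and linear speed of each of face_red, face_yellow, face_green below 0.02 m/s and ((horizontal distance between red_center and nest0 below 0.005 m and z of red_center in the frame of nest0 below 0.018 m) or (horizontal distance between red_center and nest1 below 0.005 m and z of red_center in the frame of nest1 below 0.018 m) or (horizontal distance between red_center and nest2 below 0.005 m and z of red_center in the frame of nest2 below 0.018 m)) and ((horizontal distance between yellow_center and nest0 below 0.005 m and z of yellow_center in the frame of nest0 below 0.018 m) or (horizontal distance between yellow_center and nest1 below 0.005 m and z of yellow_center in the frame of nest1 below 0.018 m) or (horizontal distance between yellow_center and nest2 below 0.005 m and z of yellow_center in the frame of nest2 below 0.018 m)) and ((horizontal distance between green_center and nest0 below 0.005 m and z of green_center in the frame of nest0 below 0.018 m) or (horizontal distance between green_center and nest1 below 0.005 m and z of green_center in the frame of nest1 below 0.018 m) or (horizontal distance between green_center and nest2 below 0.005 m and z of green_center in the frame of nest2 below 0.018 m))); the robot touches nothing.
It fails at once if the can is disturbed (moved more than 3 cm) (distance of can from where it was at the start of the episode above 0.03 m).
It fails at once if the drill is disturbed (moved more than 3 cm) (distance of drill from where it was at the start of the episode above 0.03 m).
Of face_red, face_yellow, face_green only 2 to 3 are there at a start; the rules pass over those that are not, and their reading is None.
At some moment in a run one of face_red, face_yellow, face_green may be knocked a few centimetres aside while the robot is not near it.
Once in a run the grip may slacken for a moment while it holds something.
It also fails if it takes over 210 s, if anything falls off the work surface, if the arm or the gripper's body presses on something with over 40 N, if the wrist force passes 120 N, or if a joint passes its speed limit or range.

ROBOT

A 6-joint arm with a two-finger parallel gripper is mounted at the origin on the work surface. World frame = base frame: x ahead of the robot, y to its left, z up, the work surface at z = 0. Lengths are in m, angles in degrees, forces in N, time in s.
With the tool pointing down it reaches from about 0.375 to 0.9 m from the base axis. Payload 3.1 kg.
Tool frame: the origin (TCP) lies between the finger pads; the fingertips stand 22 mm ahead of it and the grasp point (between the pads) lies 3 mm ahead of it; y points along the fingers, x is the direction in which the jaws open and shut, and the axes are right-handed (so a half turn about y gives the same grasp; the last joint's range is limited). The gripper opens to 87 mm and grips with 3 to 60 N. Pads are 19 mm wide; open, the fingers measure 117 mm over their backs; the gripper's body (75 mm by 190 mm) begins 51 mm behind the grasp point.
Start: joints at [-84.884, 30.224, 82.088, -0, 67.689, -10.227], TCP at [0.165, -0.603, 0.245] pointing down, gripper open.
Joint ranges: [-176.69, 176.69], [-43.24, 126.21], [12.49, 139.97], [-82, 262], [0, 151.66], [-163.58, 163.58]. Speed limits (degrees/s): [159.86, 159.86, 180, 180, 180, 180].

INTERFACE

Orientations are given as a 3x3 rotation matrix whose columns are the frame's x, y, z axes.
In Python, from rig import bot, imaging, workorder gives the robot as it stands. The module is installed in compiled form; this text tells all that it offers.
- The arm moves only by the tool drive_tool, never from a script. Its argument "commands" is a list of rows, each an object of numbers: "dx", "dy", "dz": the shift along the tool's x, y, z normalised to -1 to 1, where 1 is 4 cm; "wx", "wy", "wz": the turn, a rotation vector about the tool's x, y, z normalised to -1 to 1, where 1 is pi/2 rad; "grip": the finger opening in mm, from 0 to 87. In form: [{"dx": .., "dy": .., "dz": .., "wx": .., "wy": .., "wz": .., "grip": ..}, ...]. A call has 1 to 8 rows; each row shifts and turns the commanded pose from where the row before left it, along the tool's axes as they then stand; what a row does not reach is not made up. A row lasts 1/8 s, in which the tool goes at most 62.5 mm and 10.7 degrees, less where a joint would pass 70% of its speed; a pose out of reach is approached as far as the arm can. A call with a number of a shift or a turn outside -1 to 1 is refused whole. A call with a gripper value outside its range is refused whole. The fingers move at their own pace and stop on an object; the grip force is fixed at half the most. Time passes only in rows, so rows that do not move let the fingers close. It gives the time, the measured TCP pose, the force and the opening at its end, in the units of the state.
- bot.read_state(): the state, without advancing time (a new reading comes with each control period).
- imaging.capture(name): name is "scene" or "top" or "wrist"; returns (picture, depth): 420x560x3 uint8, red, green, blue; 420x560 float32, m along the optical axis (not along the pixel's ray), 0 where there is no reading.
- imaging.get_calibration(name): a dict with "mtx" (3x3 intrinsics, pixels), "world_to_cam" (4x4, takes a point from world to camera coordinates). Camera axes: x right, y down, z forward; pixel columns grow to the right and rows downward; lengths in m; the calibration is good to about 2 mm. A picture is of the moment at which its call begins: read the wrist's pose just before it. get_calibration takes no time and is no camera call; for the wrist camera it gives the pose at the moment of the call.
- workorder.hand_in(): hands the job in, once; it reports no verdict.
The state is a dict: "time_s": time; "joint_positions": joint angles; "qvel": joint speeds; "tau": joint torques, N m; "position": TCP position; "tcp_rot": TCP orientation; "force": force on the tool from outside, world axes, zero at the start; "moment": the same for the moment, N m; "opening": opening from 0.0 (shut) to 1.0 (fully open).
Only numpy, scipy, OpenCV 4.12 (cv2) and the standard library are available. Lean on these libraries where they do the work, as an engineer would, in place of code of your own. Each camera call takes 0.05 s, during which the arm holds its last target. There are 200 camera calls.

## Working session

There is one attempt and no reset: what is moved stays moved. The work goes in short steps, Python scripts to look and compute and a tool call to move; the robot and the scene stay as the last step left them, time stands still between calls to the robot, and variables do not carry over. Pictures are saved under pics/ and viewed, on a budget of 14 in all, crops included, one or two more only if the job needs it, and the job is handed in when it is done.

Besides the shell and the picture viewer there is one more tool, called as name([rows], argument=value, ...), one row to a line, values as JSON. drive_tool: Moves the arm, as the interface text tells. Its arguments: {"type":"object","properties":{"commands":{"type":"array"}},"required":["commands"]}

```bash
mkdir -p pics; cat > h.py <<'E'
import numpy as np,cv2
from rig import bot,imaging,workorder
def cap(n,save=None):
    p,d=imaging.capture(n); c=imaging.get_calibration(n)
    if save: cv2.imwrite('pics/'+save,p[:,:,::-1])
    return p,d,np.array(c['mtx']),np.array(c['world_to_cam'])
def cloud(d,K,T):
    v,u=np.mgrid[:d.shape[0],:d.shape[1]]
    P=np.stack([(u-K[0,2])/K[0,0]*d,(v-K[1,2])/K[1,1]*d,d],-1)
    return (P-T[:3,3])@T[:3,:3]
def ray(u,v,z,K,T):
    r=np.array([(u-K[0,2])/K[0,0],(v-K[1,2])/K[1,1],1])@T[:3,:3]; o=-T[:3,:3].T@T[:3,3]
    return o+r*(z-o[2])/r[2]
E
python3 - <<'E'
from h import *
for n in('scene','top'):
    p,d,K,T=cap(n,n+'1.png'); print(n,-T[:3,:3].T@T[:3,3],K[0,0],T[2,:3])
s=bot.read_state();print(s)
E
```

```text
scene [ 1.40497036 -0.33371245  1.07857009] 478.14224094702826 [-0.61448944  0.29162539 -0.73304663]
top [0.48823475 0.08726059 1.15125177] 450.79975803921775 [ 0.04246042 -0.02562788 -0.99876941]
{'time_s': 0.1, 'joint_positions': array([-8.48830533e+01,  3.02732697e+01,  8.21495714e+01, -1.49495219e-03,
        6.76878481e+01, -1.02271546e+01]), 'qvel': array([ 0.05196836, -0.14508143, -0.246744  ,  0.03533732, -0.00534422,
        0.00105583]), 'tau': array([ 9.27249744e-07, -4.40985239e+01, -1.77151179e+01,  6.34504762e-02,
        5.33608091e-02, -3.22062181e-05]), 'position': array([ 0.16535211, -0.60209264,  0.24367047]), 'tcp_rot': array([[ 2.64624791e-01, -1.96345294e-04,  9.64351430e-01],
       [-9.64349568e-01,  1.92203837e-03,  2.64624672e-01],
       [-1.90547826e-03, -9.99998134e-01,  3.19273504e-04]]), 'force': array([ 0.37595375,  0.28896263, -0.15685945]), 'moment': array([ 0.01000631, -0.01812902, -0.00823638]), 'opening': 1.0013911318368771}
```

View pics/top1.png

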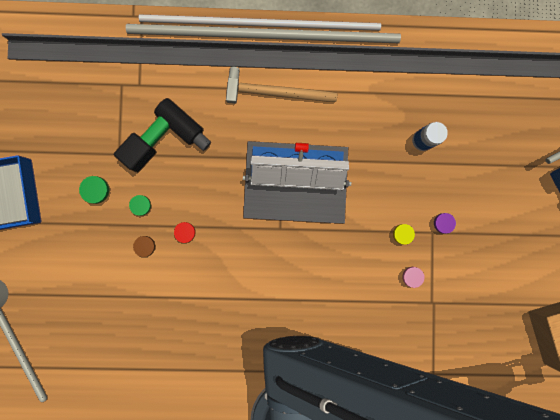

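View pics/scene1.png

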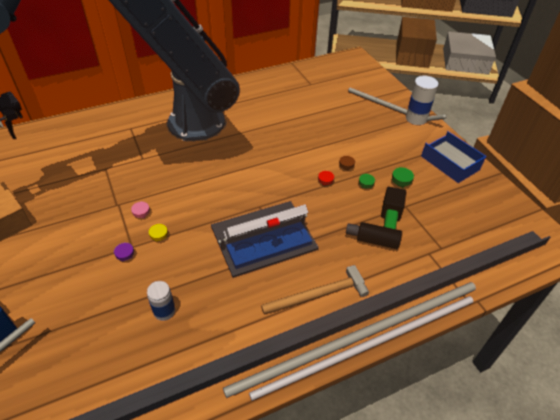

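Top view: the candidates for green are the green discs at (94,190), which is large, and (140,205), which is small, plus a brown one at (144,246). The small green fits. For yellow: yellow (404,234), pink (414,277) and purple (445,223), and the yellow one is meant. Red is at (184,233). The flipper is at about (297,180), with its handle at (302,148). I'll confirm in one enlarged crop and measure.

```bash
python3 - <<'E'
from h import *
p,d,K,T=cap('top'); W=cloud(d,K,T)
a=cv2.resize(p[170:270,70:220],None,fx=5,fy=5)[:, :,::-1]; b=cv2.resize(p[120:230,235:360],None,fx=5,fy=5)[:,:,::-1]
c=np.zeros((600,800,3),np.uint8); A=cv2.resize(a,(400,267)); c[:267,:400]=A
B=cv2.resize(p[200:300,370:470][:,:,::-1],(266,266)); c[:266,450:716]=B
c[270:600,:375]=cv2.resize(b,(375,330)); cv2.imwrite('pics/crop1.png',c)
hsv=cv2.cvtColor(p,cv2.COLOR_RGB2HSV)
for n,(u,v) in dict(red=(184,233),green=(140,205),bigg=(94,190),brown=(144,246),yellow=(404,234),pink=(414,277),purple=(445,223),handle=(302,148)).items():
    col=p[v,u].astype(int); m=(np.abs(p.astype(int)-col).sum(-1)<70).astype(np.uint8)
    _,L,st,ce=cv2.connectedComponentsWithStats(m); l=L[v,u]; z=np.median(W[L==l][:,2]); w=ray(*ce[l],z,K,T)
    print(n,ce[l],st[l],w.round(4),'wid',st[l][2]*d[v,u]/K[0,0],st[l][3]*d[v,u]/K[0,0])
for v in range(136,228,4): print(v,[tuple(W[v,u].round(3)) for u in (270,300,325)])
for x in (0.3,):pass
E
```

```text
red [183.63473054 232.08383234] [174 222  20  21 334] [0.4665 0.2862 0.0297] wid 0.04929785933145583 0.05176275229802862
green [138.91049383 204.69753086] [129 195  21  20 324] [0.5313 0.3984 0.03  ] wid 0.051787458621656395 0.04932138916348228
bigg [ 92.52487136 189.05317324] [ 79 176  28  27 583] [0.5663 0.5097 0.0395] wid 0.06889883771788526 0.0664381649422465
brown [143.51752022 246.22102426] [133 236  23  22 371] [0.4293 0.3834 0.0294] wid 0.056799279259466824 0.05432974537862044
yellow [404.2943038  233.75632911] [395 224  20  20 316] [ 0.4759 -0.2634  0.0295] wid 0.05000879979904943 0.05000879979904943
pink [414.02786378 277.00309598] [404 267  21  21 323] [ 0.3688 -0.2894  0.0293] wid 0.05233731731806634 0.05233731731806634
purple [445.48231511 222.73954984] [436 213  20  20 311] [ 0.5062 -0.3674  0.0294] wid 0.05025259191797309 0.05025259191797309
handle [301.42352941 146.54117647] [296 143  12   8  85] [0.6664 0.009  0.1507] wid 0.026899421383805768 0.017932947589203843
136 [(np.float64(0.718), np.float64(0.079), np.float64(-0.001)), (np.float64(0.721), np.float64(0.001), n
[... 3406 characters left out ...]
0.074), np.float64(0.01)), (np.float64(0.524), np.float64(-0.002), np.float64(0.011)), (np.float64(0.526), np.float64(-0.065), np.float64(0.013))]
216 [(np.float64(0.512), np.float64(0.074), np.float64(0.013)), (np.float64(0.514), np.float64(-0.002), np.float64(0.014)), (np.float64(0.516), np.float64(-0.066), np.float64(0.013))]
220 [(np.float64(0.502), np.float64(0.073), np.float64(-0.003)), (np.float64(0.504), np.float64(-0.002), np.float64(0.013)), (np.float64(0.506), np.float64(-0.066), np.float64(0.011))]
224 [(np.float64(0.492), np.float64(0.073), np.float64(-0.004)), (np.float64(0.494), np.float64(-0.004), np.float64(-0.001)), (np.float64(0.496), np.float64(-0.068), np.float64(-0.0))]
```

View pics/crop1.png

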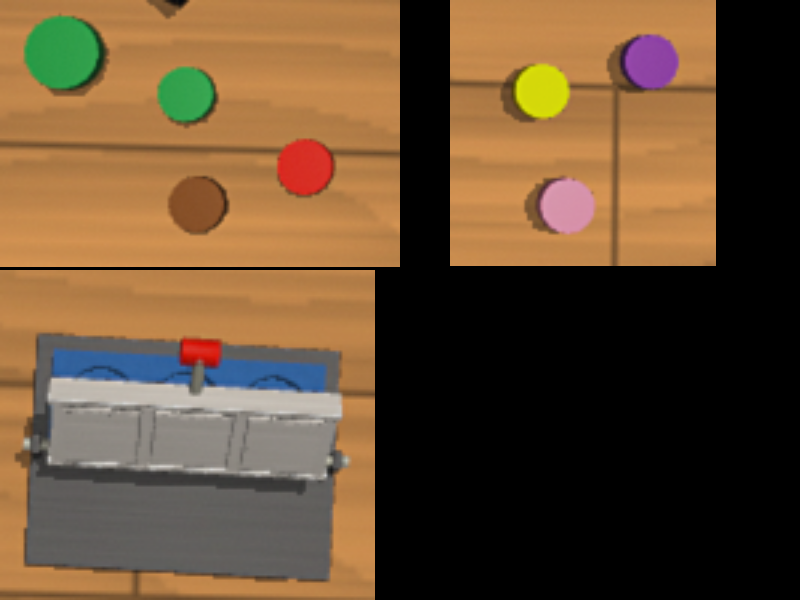

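The crop confirms the targets. Now the hinge direction and location, from a plane fit to the plate's depth points.

```bash
cat >> h.py <<'E'
def tot(target,yaw,verbose=1):
    """total tool-frame shift (units of 4cm) and wy (units 90deg) to reach target with tool-x yaw (deg), tool down"""
    s=bot.read_state(); R=s['tcp_rot']; y=np.degrees(np.arctan2(R[1,0],R[0,0])); dyaw=-((yaw-y+180)%360-180)
    c,t=np.cos(np.radians(yaw)),np.sin(np.radians(yaw)); Rn=np.array([[c,0,-t],[t,0,c],[0,-1,0]])
    e=np.array(target)-s['position']
    print('pos',s['position'].round(4),'yaw',y.round(2),'tilt',R[2].round(3),'op',round(s['opening']*87,1),'F',s['force'].round(1),'t',s['time_s'].round(2))
    print(' turn wy tot',(dyaw/90).round(3),' shift/4cm in new-yaw frame',((Rn.T@e)/.04).round(3),' in current',((R.T@e)/.04).round(3))
E
python3 - <<'E'
from h import *
p,d,K,T=cap('top'); W=cloud(d,K,T)
m=(W[...,2]>.07)&(W[...,2]<.118)&(np.abs(W[...,0]-.6)<.06)&(np.abs(W[...,1])<.09)
P=W[m]; 
for _ in range(4):
    c=P.mean(0); n=np.linalg.svd(P-c)[2][2]; P=P[np.abs((P-c)@n)<.004]
n*=np.sign(n[2]); print(len(P),c.round(4),n.round(4)); h=np.cross(n,[0,0,1]);h/=np.linalg.norm(h);print('hinge dir',h, 'tilt',np.degrees(np.arccos(n[2])))
for uv in [(245,180),(349,183)]: print('pin',ray(*uv,.046,K,T).round(4), W[uv[1],uv[0]].round(3))
for uv in [(248,141),(348,147),(244,219),(345,222)]: print('base',ray(*uv,.013,K,T).round(4))
for uv in [(296,148),(308,148)]: print('handle ends',ray(*uv,.142,K,T).round(4))
tot([.66,.009,.245],-90)
E
```

```text
740 [ 6.016e-01 -5.000e-04  9.020e-02] [-0.7833  0.0227  0.6213]
hinge dir [ 0.02900146  0.99957937 -0.        ] tilt 51.5924638424174
pin [0.5982 0.1378 0.046 ] [0.597 0.137 0.056]
pin [ 0.5979 -0.1189  0.046 ] [ 0.598 -0.118  0.049]
base [0.701  0.1345 0.013 ]
base [ 0.6933 -0.1208  0.013 ]
base [0.5029 0.139  0.013 ]
base [ 0.5018 -0.1167  0.013 ]
handle ends [0.6643 0.0205 0.142 ]
handle ends [ 0.6651 -0.0066  0.142 ]Traceback (most recent call last):
  File "<stdin>", line 11, in <module>
  File "h.py", line 19, in tot
    print('pos',s['position'].round(4),'yaw',y.round(2),'tilt',R[2].round(3),'op',round(s['opening']*87,1),'F',s['force'].round(1),'t',s['time_s'].round(2))
                                                                                                                                       ^^^^^^^^^^^^^^^^^
AttributeError: 'float' object has no attribute 'round'
```

```bash
sed -i "s/s\['time_s'\].round(2)/round(s['time_s'],2)/; s/(dyaw\/90).round(3)/round(dyaw\/90,3)/" h.py
```

drive_tool([
  {"wy": 0.09},
  {"wy": 0.09},
  {"dx": -0.4, "dz": 0.3},
  {"dx": -0.7, "dz": 0.55},
  {"dx": -0.7, "dz": 0.55},
  {"dx": -0.7, "dz": 0.55},
  {"dx": -0.7, "dz": 0.55},
  {"dx": -0.7, "dz": 0.55},
])

```text
schema error: expected keys dx, dy, dz, wx, wy, wz, grip
```

drive_tool([
  {"dx": -0.7, "dz": 0.55},
  {"dx": -0.7, "dz": 0.55},
  {"dx": -0.7, "dz": 0.55},
  {"dx": -0.7, "dz": 0.55},
  {"dx": -0.7, "dz": 0.55},
  {"dx": -0.7, "dz": 0.55},
  {"dx": -0.7, "dz": 0.55},
  {"dx": -0.7, "dz": 0.55},
])

```text
schema error: expected keys dx, dy, dz, wx, wy, wz, grip
```

drive_tool([
  {"dx": -0.7, "dz": 0.55},
  {"dx": -0.7, "dz": 0.55},
  {"dx": -0.7, "dz": 0.55},
  {"dx": -0.7, "dz": 0.55},
  {"dx": -0.7, "dz": 0.55},
  {"dx": -0.7, "dz": 0.55},
  {"dx": -0.7, "dz": 0.55},
  {},
])

```text
schema error: expected keys dx, dy, dz, wx, wy, wz, grip
```

```bash
python3 - <<'E'
from h import *
p,d,K,T=cap('wrist','w1.png'); tot([.6645,.0085,.145],-90.9)
print('cam',-T[:3,:3].T@T[:3,3],T[2,:3],K[0,0])
E
```

```text
pos [ 0.1654 -0.6024  0.2441] yaw -74.66 tilt [-0.001 -1.     0.   ] op 87.0 F [ 0.5 -0.2 -0.4] t 0.25
 turn wy tot 0.18  shift/4cm in new-yaw frame [-15.466   2.477  12.237]  in current [-11.423   2.492  16.074]
cam [ 0.23234167 -0.58416047  0.38430136] [-0.24742557 -0.06704228 -0.96658467] 299.93526045251826
```

View pics/w1.png

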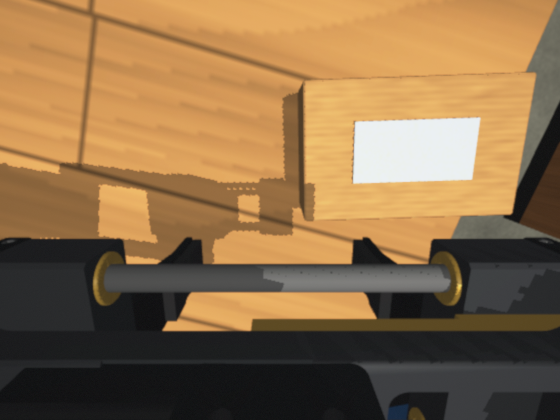

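The wrist view shows only the start area, because the moves were refused: each row needs every key. I'll resend them in full.

drive_tool([
  {"dx": 0, "dy": 0, "dz": 0, "wx": 0, "wy": 0.09, "wz": 0, "grip": 87},
  {"dx": 0, "dy": 0, "dz": 0, "wx": 0, "wy": 0.09, "wz": 0, "grip": 87},
  {"dx": -0.4, "dy": 0, "dz": 0.3, "wx": 0, "wy": 0, "wz": 0, "grip": 87},
  {"dx": -0.7, "dy": 0, "dz": 0.55, "wx": 0, "wy": 0, "wz": 0, "grip": 87},
  {"dx": -0.7, "dy": 0, "dz": 0.55, "wx": 0, "wy": 0, "wz": 0, "grip": 87},
  {"dx": -0.7, "dy": 0, "dz": 0.55, "wx": 0, "wy": 0, "wz": 0, "grip": 87},
  {"dx": -0.7, "dy": 0, "dz": 0.55, "wx": 0, "wy": 0, "wz": 0, "grip": 87},
  {"dx": -0.7, "dy": 0, "dz": 0.55, "wx": 0, "wy": 0, "wz": 0, "grip": 87},
])

```text
time_s: 1.25
position: [0.2908, -0.446, 0.2446]
tcp_rot: [[-0.012, 0.0, 1.0], [-1.0, 0.001, -0.012], [-0.001, -1.0, 0.0]]
force: [-0.5, -0.2, 0.1]
opening: 1.002
```

drive_tool([
  {"dx": -0.7, "dy": 0, "dz": 0.55, "wx": 0, "wy": 0, "wz": 0, "grip": 87},
  {"dx": -0.7, "dy": 0, "dz": 0.55, "wx": 0, "wy": 0, "wz": 0, "grip": 87},
  {"dx": -0.7, "dy": 0, "dz": 0.55, "wx": 0, "wy": 0, "wz": 0, "grip": 87},
  {"dx": -0.7, "dy": 0, "dz": 0.55, "wx": 0, "wy": 0, "wz": 0, "grip": 87},
  {"dx": -0.7, "dy": 0, "dz": 0.55, "wx": 0, "wy": 0, "wz": 0, "grip": 87},
  {"dx": -0.7, "dy": 0, "dz": 0.55, "wx": 0, "wy": 0, "wz": 0, "grip": 87},
  {"dx": -0.7, "dy": 0, "dz": 0.55, "wx": 0, "wy": 0, "wz": 0, "grip": 87},
  {"dx": -0.7, "dy": 0, "dz": 0.55, "wx": 0, "wy": 0, "wz": 0, "grip": 87},
])

```text
time_s: 2.25
position: [0.4693, -0.2247, 0.2446]
tcp_rot: [[-0.012, -0.0, 1.0], [-1.0, 0.001, -0.012], [-0.001, -1.0, -0.0]]
force: [-1.0, 0.2, -1.2]
opening: 1.001
```

drive_tool([
  {"dx": -0.7, "dy": 0, "dz": 0.55, "wx": 0, "wy": 0, "wz": 0, "grip": 70},
  {"dx": -0.7, "dy": 0, "dz": 0.55, "wx": 0, "wy": 0, "wz": 0, "grip": 70},
  {"dx": -0.7, "dy": 0, "dz": 0.55, "wx": 0, "wy": 0, "wz": 0, "grip": 70},
  {"dx": -0.7, "dy": 0, "dz": 0.55, "wx": 0, "wy": 0, "wz": 0, "grip": 70},
  {"dx": -0.7, "dy": 0, "dz": 0.55, "wx": 0, "wy": 0, "wz": 0, "grip": 70},
  {"dx": -0.7, "dy": 0, "dz": 0.55, "wx": 0, "wy": 0, "wz": 0, "grip": 70},
  {"dx": -0.7, "dy": 0, "dz": 0.55, "wx": 0, "wy": 0, "wz": 0, "grip": 70},
  {"dx": 0, "dy": 0, "dz": 0, "wx": 0, "wy": 0, "wz": 0, "grip": 70},
])

```text
time_s: 3.25
position: [0.6263, -0.0303, 0.2444]
tcp_rot: [[-0.009, 0.0, 1.0], [-1.0, 0.001, -0.009], [-0.001, -1.0, 0.0]]
force: [0.5, -0.7, -1.0]
opening: 0.804
```

```bash
python3 - <<'E'
from h import *
p,d,K,T=cap('wrist','w2.png'); tot([.6645,.0085,.145],-90.9)
hsv=cv2.cvtColor(p,cv2.COLOR_RGB2HSV)
m=(((hsv[...,0]<6)|(hsv[...,0]>174))&(hsv[...,1]>170)&(hsv[...,2]>90)).astype(np.uint8)
n,L,st,ce=cv2.connectedComponentsWithStats(m)
W=cloud(d,K,T)
for i in range(1,n):
    if st[i][4]>80:
        Q=W[L==i]; print(ce[i],st[i],Q.min(0).round(4),Q.max(0).round(4),np.median(Q,0).round(4)); print(cv2.minAreaRect(Q[:,:2].astype(np.float32)))
E
```

```text
pos [ 0.6254 -0.0315  0.2443] yaw -90.59 tilt [-0.    -1.    -0.001] op 70.2 F [-0.6 -0.4 -0.4] t 3.3
 turn wy tot 0.003  shift/4cm in new-yaw frame [-1.016  2.482  0.963]  in current [-1.01   2.481  0.971]
[229.29957806 169.842827  ] [210 157  39  27 948] [ 0.6542 -0.0324  0.14  ] [0.6949 0.0201 0.3844] [0.6655 0.0049 0.1505]
((0.6702812314033508, -0.00861891359090805), (0.028038620948791504, 0.0625486969947815), 21.890771865844727)
```

View pics/w2.png

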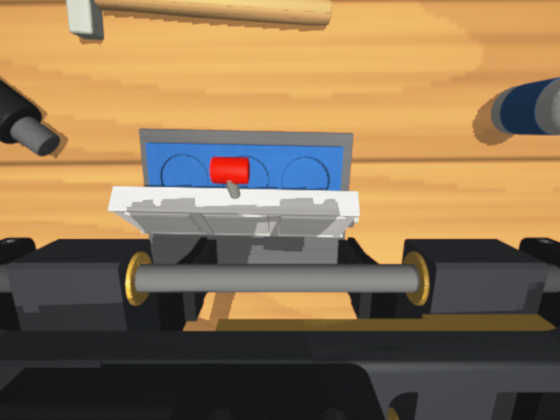

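The wrist view shows the red handle at (229,170), which agrees with the top view. Next I go over it, down, and close.

drive_tool([
  {"dx": -0.47, "dy": 0, "dz": 0.49, "wx": 0, "wy": 0.003, "wz": 0, "grip": 60},
  {"dx": -0.47, "dy": 0, "dz": 0.48, "wx": 0, "wy": 0, "wz": 0, "grip": 60},
  {"dx": 0, "dy": 0.5, "dz": 0, "wx": 0, "wy": 0, "wz": 0, "grip": 60},
  {"dx": 0, "dy": 0.5, "dz": 0, "wx": 0, "wy": 0, "wz": 0, "grip": 60},
  {"dx": 0, "dy": 0.5, "dz": 0, "wx": 0, "wy": 0, "wz": 0, "grip": 60},
  {"dx": 0, "dy": 0.5, "dz": 0, "wx": 0, "wy": 0, "wz": 0, "grip": 60},
  {"dx": 0, "dy": 0.5, "dz": 0, "wx": 0, "wy": 0, "wz": 0, "grip": 60},
  {"dx": 0, "dy": 0, "dz": 0, "wx": 0, "wy": 0, "wz": 0, "grip": 50},
])

```text
time_s: 4.3
position: [0.663, 0.003, 0.1428]
tcp_rot: [[-0.02, -0.005, 1.0], [-1.0, 0.001, -0.02], [-0.001, -1.0, -0.005]]
force: [-0.3, -0.2, 0.4]
opening: 0.638
```

drive_tool([
  {"dx": 0, "dy": 0, "dz": 0, "wx": 0, "wy": 0, "wz": 0, "grip": 20},
  {"dx": 0, "dy": 0, "dz": 0, "wx": 0, "wy": 0, "wz": 0, "grip": 20},
  {"dx": 0, "dy": 0, "dz": 0, "wx": 0, "wy": 0, "wz": 0, "grip": 20},
  {"dx": 0, "dy": 0, "dz": 0, "wx": 0, "wy": 0, "wz": 0, "grip": 20},
  {"dx": 0, "dy": 0, "dz": 0, "wx": 0, "wy": 0, "wz": 0, "grip": 20},
])

```text
time_s: 4.92
position: [0.666, 0.0074, 0.1457]
tcp_rot: [[-0.021, 0.002, 1.0], [-1.0, 0.007, -0.021], [-0.007, -1.0, 0.002]]
force: [0.6, 8.5, 0.7]
opening: 0.337
```

Gripped (29 mm). I'll work out the arc steps.

```bash
python3 - <<'E'
import numpy as np
t=np.radians(np.linspace(55.3,180,17)); x=.116*np.cos(t)/.04; z=.116*np.sin(t)/.04
print([(round(a,2),round(-b,2)) for a,b in zip(np.diff(x),np.diff(z))])
E
```

```text
[(np.float64(-0.34), np.float64(-0.2)), (np.float64(-0.36), np.float64(-0.15)), (np.float64(-0.38), np.float64(-0.1)), (np.float64(-0.39), np.float64(-0.05)), (np.float64(-0.39), np.float64(0.0)), (np.float64(-0.39), np.float64(0.06)), (np.float64(-0.38), np.float64(0.11)), (np.float64(-0.36), np.float64(0.16)), (np.float64(-0.34), np.float64(0.21)), (np.float64(-0.3), np.float64(0.25)), (np.float64(-0.27), np.float64(0.29)), (np.float64(-0.23), np.float64(0.32)), (np.float64(-0.18), np.float64(0.35)), (np.float64(-0.13), np.float64(0.37)), (np.float64(-0.08), np.float64(0.39)), (np.float64(-0.03), np.float64(0.39))]
```

drive_tool([
  {"dx": -0.05, "dy": -0.2, "dz": -0.34, "wx": 0, "wy": 0, "wz": 0, "grip": 20},
  {"dx": 0, "dy": -0.15, "dz": -0.36, "wx": 0, "wy": 0, "wz": 0, "grip": 20},
  {"dx": 0, "dy": -0.1, "dz": -0.38, "wx": 0, "wy": 0, "wz": 0, "grip": 20},
  {"dx": 0, "dy": -0.05, "dz": -0.39, "wx": 0, "wy": 0, "wz": 0, "grip": 20},
  {"dx": 0, "dy": 0, "dz": -0.39, "wx": 0, "wy": 0, "wz": 0, "grip": 20},
])

```text
time_s: 5.55
position: [0.5958, 0.0095, 0.167]
tcp_rot: [[-0.022, 0.014, 1.0], [-1.0, 0.004, -0.022], [-0.005, -1.0, 0.014]]
force: [7.6, 10.2, -0.7]
opening: 0.343
```

drive_tool([
  {"dx": 0, "dy": 0.06, "dz": -0.39, "wx": 0, "wy": 0, "wz": 0, "grip": 20},
  {"dx": 0, "dy": 0.11, "dz": -0.38, "wx": 0, "wy": 0, "wz": 0, "grip": 20},
  {"dx": 0, "dy": 0.16, "dz": -0.36, "wx": 0, "wy": 0, "wz": 0, "grip": 20},
  {"dx": 0, "dy": 0.21, "dz": -0.34, "wx": 0, "wy": 0, "wz": 0, "grip": 20},
  {"dx": 0, "dy": 0.25, "dz": -0.3, "wx": 0, "wy": 0, "wz": 0, "grip": 20},
  {"dx": 0, "dy": 0, "dz": 0, "wx": 0, "wy": 0, "wz": 0, "grip": 20},
])

```text
time_s: 6.3
position: [0.5193, 0.0117, 0.134]
tcp_rot: [[-0.022, 0.0, 1.0], [-1.0, 0.006, -0.022], [-0.006, -1.0, 0.0]]
force: [-0.0, 12.0, 2.9]
opening: 0.342
```

drive_tool([
  {"dx": -0.06, "dy": 0.29, "dz": -0.27, "wx": 0, "wy": 0, "wz": 0, "grip": 20},
  {"dx": -0.04, "dy": 0.32, "dz": -0.23, "wx": 0, "wy": 0, "wz": 0, "grip": 20},
  {"dx": 0, "dy": 0.35, "dz": -0.18, "wx": 0, "wy": 0, "wz": 0, "grip": 20},
  {"dx": 0, "dy": 0.37, "dz": -0.13, "wx": 0, "wy": 0, "wz": 0, "grip": 20},
  {"dx": 0, "dy": 0.39, "dz": -0.08, "wx": 0, "wy": 0, "wz": 0, "grip": 20},
  {"dx": 0, "dy": 0.39, "dz": -0.03, "wx": 0, "wy": 0, "wz": 0, "grip": 20},
  {"dx": 0, "dy": 0, "dz": 0, "wx": 0, "wy": 0, "wz": 0, "grip": 20},
  {"dx": 0, "dy": 0, "dz": 0, "wx": 0, "wy": 0, "wz": 0, "grip": 20},
])

```text
time_s: 7.3
position: [0.4842, 0.0129, 0.0489]
tcp_rot: [[-0.02, 0.001, 1.0], [-1.0, -0.0, -0.02], [0.0, -1.0, 0.001]]
force: [0.3, 0.1, -3.7]
opening: 0.339
```

drive_tool([
  {"dx": 0, "dy": 0, "dz": 0, "wx": 0, "wy": 0, "wz": 0, "grip": 60},
  {"dx": 0, "dy": 0, "dz": 0, "wx": 0, "wy": 0, "wz": 0, "grip": 75},
  {"dx": 0, "dy": -0.4, "dz": 0, "wx": 0, "wy": 0, "wz": 0, "grip": 80},
  {"dx": 0, "dy": -0.8, "dz": 0, "wx": 0, "wy": 0, "wz": 0, "grip": 80},
  {"dx": 0, "dy": -0.8, "dz": 0, "wx": 0, "wy": 0, "wz": 0, "grip": 80},
  {"dx": 0, "dy": -0.8, "dz": 0, "wx": 0, "wy": 0, "wz": 0, "grip": 80},
  {"dx": 0, "dy": -0.8, "dz": 0, "wx": 0, "wy": 0, "wz": 0, "grip": 80},
  {"dx": 0, "dy": -0.4, "dz": 0, "wx": 0, "wy": 0, "wz": 0, "grip": 80},
])

```text
time_s: 8.3
position: [0.484, 0.0128, 0.2107]
tcp_rot: [[-0.019, 0.003, 1.0], [-1.0, -0.001, -0.019], [0.001, -1.0, 0.003]]
force: [0.9, 0.9, 0.9]
opening: 0.918
```

drive_tool([
  {"dx": -0.7, "dy": 0, "dz": 0, "wx": 0, "wy": 0, "wz": 0, "grip": 80},
  {"dx": -0.9, "dy": 0, "dz": 0, "wx": 0, "wy": 0, "wz": 0, "grip": 80},
  {"dx": -0.9, "dy": 0, "dz": 0, "wx": 0, "wy": 0, "wz": 0, "grip": 80},
  {"dx": -0.9, "dy": 0, "dz": 0, "wx": 0, "wy": 0, "wz": 0, "grip": 80},
  {"dx": -0.9, "dy": 0, "dz": 0, "wx": 0, "wy": 0, "wz": 0, "grip": 80},
  {"dx": -0.9, "dy": 0, "dz": -0.2, "wx": 0, "wy": 0, "wz": 0, "grip": 80},
  {"dx": -0.9, "dy": 0, "dz": -0.2, "wx": 0, "wy": 0, "wz": 0, "grip": 80},
  {"dx": -0.7, "dy": 0, "dz": 0, "wx": 0, "wy": 0, "wz": 0, "grip": 80},
])

```text
time_s: 9.3
position: [0.4717, 0.2864, 0.2088]
tcp_rot: [[-0.018, -0.001, 1.0], [-1.0, -0.0, -0.018], [0.0, -1.0, -0.001]]
force: [0.3, -0.1, 0.3]
opening: 0.923
```

```bash
cat >> h.py <<'E'
COL=dict(red=(lambda h,s,v:((h<6)|(h>174))&(s>190)&(v>120)),yellow=(lambda h,s,v:(h>24)&(h<34)&(s>180)&(v>120)),green=(lambda h,s,v:(h>55)&(h<80)&(s>150)&(v>90)))
def find(p,d,K,T,name,z=.030,amin=60):
    hh=cv2.cvtColor(p,cv2.COLOR_RGB2HSV); m=COL[name](hh[...,0],hh[...,1],hh[...,2]).astype(np.uint8)
    n,L,st,ce=cv2.connectedComponentsWithStats(m); W=cloud(d,K,T); out=[]
    for i in range(1,n):
        if st[i][4]>amin:
            mz=np.median(W[L==i][:,2]); mm=(L==i)&(np.abs(W[...,2]-mz)<.006)  # top disc only
            c=cv2.findContours(mm.astype(np.uint8),cv2.RETR_EXTERNAL,cv2.CHAIN_APPROX_NONE)[0]; c=max(c,key=cv2.contourArea)[:,0]
            P=np.array([ray(u,v,z or mz,K,T) for u,v in c]); (x,y),r=cv2.minEnclosingCircle(P[:,:2].astype(np.float32))
            out.append((ce[i].round(0),round(x,4),round(y,4),'r',round(r,4),'z',round(mz,4)))
    return out
E
python3 - <<'E'
from h import *
p,d,K,T=cap('top','top2.png')
for n in COL: print(n,find(p,d,K,T,n))
c=np.zeros((600,800,3),np.uint8); cv2.imwrite('pics/fx.png',cv2.resize(p[130:240,225:370],None,fx=5.5,fy=5.4)[:,:,::-1])
W=cloud(d,K,T)
for v in range(170,216,5): print(v,[W[v,u][[0,2]].round(3).tolist() for u in range(252,346,9)])
p,d,K,T=cap('wrist','w3.png'); print('wrist',find(p,d,K,T,'red'))
tot([.4665,.2862,.2],-90.9)
E
```

```text
red [(array([179., 232.]), 0.4666, 0.2927, 'r', 0.0228, 'z', np.float64(0.0296)), (array([294., 227.]), 0.4847, 0.0122, 'r', 0.0163, 'z', np.float64(0.0575))]
yellow [(array([404., 234.]), 0.4758, -0.2626, 'r', 0.0257, 'z', np.float64(0.0291))]
green [(array([155., 130.]), 0.717, 0.3655, 'r', 0.0383, 'z', np.float64(0.0453)), (array([ 93., 189.]), 0.5668, 0.5123, 'r', 0.0335, 'z', np.float64(0.0393)), (array([137., 199.]), 0.544, 0.4048, 'r', 0.0182, 'z', np.float64(0.0301))]
170 [[0.625, 0.033], [0.627, 0.023], [0.627, 0.026], [0.627, 0.029], [0.629, 0.02], [0.629, 0.023], [0.629, 0.031], [0.63, 0.029], [0.631, 0.029], [0.632, 0.024], [0.631, 0.033]]
175 [[0.613, 0.032], [0.613, 0.033], [0.614, 0.032], [0.615, 0.031], [0.615, 0.034], [0.616, 0.025], [0.617, 0.029], [0.617, 0.031], [0.618, 0.025], [0.618, 0.032], [0.619, 0.032]]
180 [[0.599, 0.044], [0.599, 0.047], [0.603, 0.013], [0.604, 0.013], [0.605, 0.013], [0.605, 0.013], [0.606, 0.012], [0.605, 0.023], [0.605, 0.034], [0.606, 0.031], [0.609, 0.011]]
185 [[0.586, 0.046], [0.587, 0.048], [0.587, 0.049], [0.588, 0.045], [0.589, 0
[... 841 characters left out ...]
0.525, 0.048], [0.526, 0.047], [0.527, 0.047], [0.528, 0.015], [0.528, 0.037], [0.528, 0.047], [0.529, 0.045], [0.53, 0.045], [0.53, 0.047], [0.532, 0.012]]
215 [[0.513, 0.017], [0.514, 0.011], [0.515, 0.014], [0.515, 0.014], [0.516, 0.014], [0.516, 0.016], [0.517, 0.012], [0.518, 0.013], [0.517, 0.044], [0.518, 0.046], [0.519, 0.013]]
wrist [(array([551., 187.]), 0.4788, -0.0076, 'r', 0.0152, 'z', np.float64(0.0593)), (array([282., 202.]), 0.4657, 0.2828, 'r', 0.0257, 'z', np.float64(0.03))]
pos [0.4726 0.2875 0.2089] yaw -90.93 tilt [-0.001 -1.     0.001] op 79.8 F [-0.1 -0.4  0.4] t 9.4
 turn wy tot -0.0  shift/4cm in new-yaw frame [ 0.035  0.223 -0.151]  in current [ 0.035  0.222 -0.151]
```

View pics/fx.png

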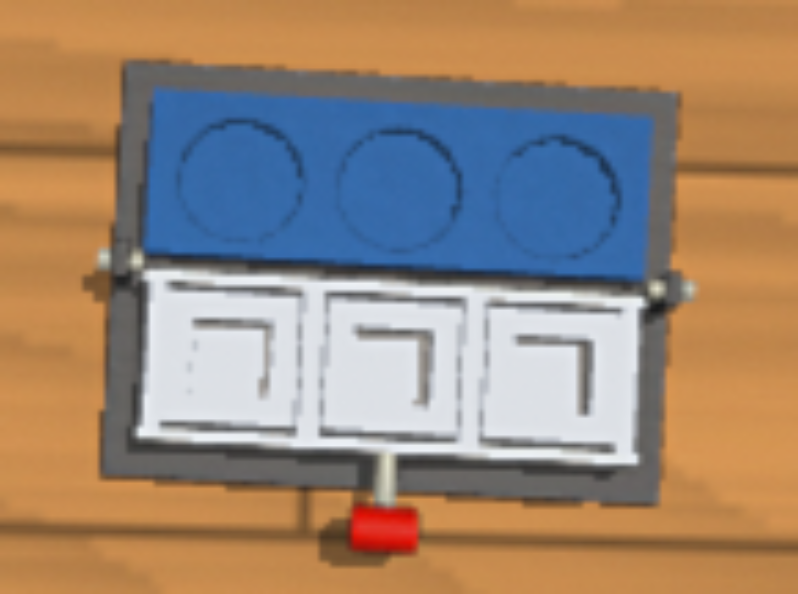

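The fixture is open: sockets around crop (231,360), (393,367), (550,375) and nests at (240,181), (400,190), (560,197). I pick up red with the fingertips just above the head's underside. Fixture points come from the same top image.

drive_tool([
  {"dx": 0.04, "dy": 0.5, "dz": -0.09, "wx": 0, "wy": 0, "wz": 0, "grip": 75},
  {"dx": 0.03, "dy": 0.8, "dz": -0.07, "wx": 0, "wy": 0, "wz": 0, "grip": 75},
  {"dx": 0, "dy": 0.8, "dz": 0, "wx": 0, "wy": 0, "wz": 0, "grip": 75},
  {"dx": 0, "dy": 0.8, "dz": 0, "wx": 0, "wy": 0, "wz": 0, "grip": 75},
  {"dx": 0, "dy": 0.7, "dz": 0, "wx": 0, "wy": 0, "wz": 0, "grip": 75},
  {"dx": 0, "dy": 0.45, "dz": 0, "wx": 0, "wy": 0, "wz": 0, "grip": 75},
  {"dx": 0, "dy": 0.22, "dz": 0, "wx": 0, "wy": 0, "wz": 0, "grip": 75},
  {"dx": 0, "dy": 0, "dz": 0, "wx": 0, "wy": 0, "wz": 0, "grip": 75},
])

```text
time_s: 10.4
position: [0.4664, 0.282, 0.0376]
tcp_rot: [[-0.02, -0.001, 1.0], [-1.0, -0.0, -0.02], [0.0, -1.0, -0.001]]
force: [-0.2, 1.0, -0.4]
opening: 0.858
```

drive_tool([
  {"dx": 0, "dy": 0, "dz": 0, "wx": 0, "wy": 0, "wz": 0, "grip": 45},
  {"dx": 0, "dy": 0, "dz": 0, "wx": 0, "wy": 0, "wz": 0, "grip": 45},
  {"dx": 0, "dy": 0, "dz": 0, "wx": 0, "wy": 0, "wz": 0, "grip": 45},
  {"dx": 0, "dy": 0, "dz": 0, "wx": 0, "wy": 0, "wz": 0, "grip": 45},
])

```text
time_s: 10.9
position: [0.4669, 0.2829, 0.0384]
tcp_rot: [[-0.02, 0.001, 1.0], [-1.0, 0.001, -0.02], [-0.001, -1.0, 0.001]]
force: [0.3, 0.8, 3.9]
opening: 0.59
```

```bash
python3 - <<'E'
from h import *
p=cv2.imread('pics/top2.png')[:,:,::-1]; c=imaging.get_calibration('top'); K=np.array(c['mtx']);T=np.array(c['world_to_cam'])
f=lambda a,b,z:ray(225+a/5.5,130+b/5.4,z,K,T).round(4)
for a,b in [(240,181),(400,190),(560,197)]: print('nest',f(a,b,.032))
# plate (light grey) region on top: white mask
m=((p.min(-1)>150)&(p.max(-1).astype(int)-p.min(-1)<40)).astype(np.uint8); m[:, :225]=0;m[:,370:]=0;m[:130]=0;m[240:]=0
m=cv2.morphologyEx(m,cv2.MORPH_CLOSE,np.ones((5,5)))
cs=max(cv2.findContours(m,0,2)[0],key=cv2.contourArea); print(cv2.minAreaRect(cs))
B=cv2.boxPoints(cv2.minAreaRect(cs)); 
for b in B: print('plate',b.round(1),ray(*b,.047,K,T).round(4))
print('centre',ray(*B.mean(0),.047,K,T).round(4))
tot([.4665,.2862,.038],-90.9)
E
```

```text
nest [0.6425 0.0807 0.032 ]
nest [0.6404 0.0079 0.032 ]
nest [ 0.6392 -0.065   0.032 ]
((295.2554016113281, 201.903076171875), (90.8044204711914, 40.271236419677734), 3.1798300743103027)
plate [248.8 219.5] [0.5015 0.1257 0.047 ]
plate [251.  179.3] [0.6003 0.123  0.047 ]
plate [341.7 184.3] [ 0.5941 -0.1007  0.047 ]
plate [339.5 224.5] [ 0.4948 -0.0971  0.047 ]
centre [0.5476 0.013  0.047 ]
pos [0.4669 0.2829 0.0384] yaw -91.13 tilt [-0.001 -1.     0.001] op 51.3 F [0.3 0.8 3.9] t 10.9
 turn wy tot -0.003  shift/4cm in new-yaw frame [-0.082  0.01  -0.011]  in current [-0.082  0.01  -0.012]
```

Red is held (51.3 mm). I lift it and go beside the sockets for a close look.

drive_tool([
  {"dx": 0, "dy": -0.5, "dz": 0, "wx": 0, "wy": 0, "wz": 0, "grip": 45},
  {"dx": 0, "dy": -0.8, "dz": 0, "wx": 0, "wy": 0, "wz": 0, "grip": 45},
  {"dx": 0.6, "dy": -0.8, "dz": 0.13, "wx": 0, "wy": 0, "wz": 0, "grip": 45},
  {"dx": 0.9, "dy": -0.7, "dz": 0.16, "wx": 0, "wy": 0, "wz": 0, "grip": 45},
  {"dx": 0.9, "dy": 0, "dz": 0.16, "wx": 0, "wy": 0, "wz": 0, "grip": 45},
  {"dx": 0.9, "dy": 0, "dz": 0.16, "wx": 0, "wy": 0, "wz": 0, "grip": 45},
  {"dx": 0.9, "dy": 0, "dz": 0.16, "wx": 0, "wy": 0, "wz": 0, "grip": 45},
  {"dx": 0.85, "dy": 0, "dz": 0.16, "wx": 0, "wy": 0, "wz": 0, "grip": 45},
])

```text
time_s: 11.9
position: [0.4993, 0.0786, 0.1496]
tcp_rot: [[-0.02, -0.001, 1.0], [-1.0, -0.0, -0.02], [0.0, -1.0, -0.001]]
force: [0.6, 0.8, -1.6]
opening: 0.589
```

drive_tool([
  {"dx": 0, "dy": 0, "dz": 0, "wx": 0, "wy": 0, "wz": 0, "grip": 45},
  {"dx": 0, "dy": 0, "dz": 0, "wx": 0, "wy": 0, "wz": 0, "grip": 45},
])

```text
time_s: 12.15
position: [0.4991, 0.0801, 0.1495]
tcp_rot: [[-0.02, -0.001, 1.0], [-1.0, 0.0, -0.02], [-0.0, -1.0, -0.001]]
force: [0.3, 0.9, -1.2]
opening: 0.592
```

```bash
python3 - <<'E'
from h import *
tot([.56,.08,.1],-46)
p,d,K,T=cap('wrist','w4.png'); W=cloud(d,K,T)
np.savez('w4.npz',p=p,d=d,K=K,T=T)
m=(W[...,2]<.04)&(W[...,2]>.02)&(W[...,0]<.585)&(W[...,0]>.53)
n,L,st,ce=cv2.connectedComponentsWithStats(m.astype(np.uint8))
for i in range(1,n):
    if st[i][4]>300: Q=W[L==i]; print(st[i],np.percentile(Q,[1,99],axis=0).round(4).tolist())
E
```

```text
pos [0.4991 0.0801 0.1495] yaw -91.15 tilt [-0.    -1.    -0.001] op 51.5 F [ 0.3  0.9 -1.2] t 12.15
 turn wy tot -0.502  shift/4cm in new-yaw frame [1.06  1.239 1.093]  in current [-0.027  1.237  1.524]
[ 250  121   44   45 1888] [[0.5403, 0.0659, 0.0251], [0.5756, 0.1011, 0.039]]
[ 340  122   44   45 1798] [[0.5383, -0.0065, 0.0252], [0.5737, 0.0245, 0.0395]]
[ 430  123   45   45 1671] [[0.5364, -0.0789, 0.0252], [0.5717, -0.0533, 0.0397]]
```

View pics/w4.png

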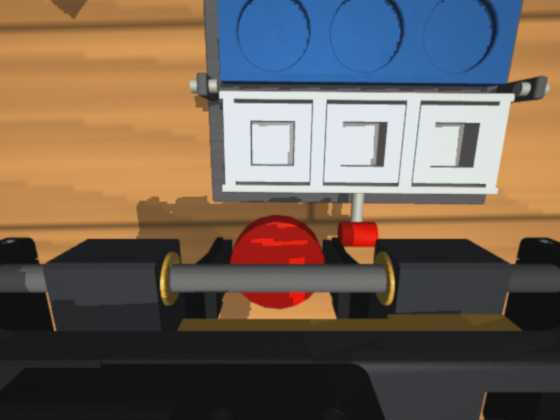

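The wrist view shows the sockets at (272,143), (362,144), (452,145) and red held at (278,260).

```bash
python3 - <<'E'
from h import *
q=np.load('w4.npz');p,d,K,T=[q[k] for k in 'pdKT']; W=cloud(d,K,T)
P=[ray(u,v,.047,K,T) for u,v in [(271.5,143),(361.5,144),(452,145)]]
for a in P: print(a.round(4))
print('plate z',np.median(W[100:180,228:240,2]))
hh=cv2.cvtColor(p,cv2.COLOR_RGB2HSV); m=COL['red'](hh[...,0],hh[...,1],hh[...,2]); m[:,330:]=0
v,u=np.nonzero(m); Q=W[v,u]; print('red top z',np.median(Q[:,2]),'rows',v.min(),v.max(),'cols',u.min(),u.max())
for vv in (216,): print('far edge',ray(278,vv,.1415,K,T).round(4))
print('sides',ray(u.min(),260,.1415,K,T).round(4),ray(u.max(),260,.1415,K,T).round(4))
E
```

```text
[0.5589 0.0836 0.047 ]
[0.5568 0.0124 0.047 ]
[ 0.5548 -0.0592  0.047 ]
plate z 0.0474051106185408
red top z 0.14117150616188348 rows 221 308 cols 230 323
far edge [0.526  0.0793 0.1415]
sides [0.502  0.1054 0.1415] [0.5011 0.0556 0.1415]
```

drive_tool([
  {"dx": -0.06, "dy": 0, "dz": 0.75, "wx": 0, "wy": 0, "wz": 0, "grip": 45},
  {"dx": -0.06, "dy": 0, "dz": 0.75, "wx": 0, "wy": 0, "wz": 0, "grip": 45},
  {"dx": 0, "dy": 0.4, "dz": 0, "wx": 0, "wy": -0.1, "wz": 0, "grip": 45},
  {"dx": 0, "dy": 0.4, "dz": 0, "wx": 0, "wy": -0.1, "wz": 0, "grip": 45},
  {"dx": 0, "dy": 0.35, "dz": 0, "wx": 0, "wy": -0.1, "wz": 0, "grip": 45},
  {"dx": 0, "dy": 0.25, "dz": 0, "wx": 0, "wy": -0.1, "wz": 0, "grip": 45},
  {"dx": 0, "dy": 0.1, "dz": 0, "wx": 0, "wy": -0.1, "wz": 0, "grip": 45},
  {"dx": 0, "dy": 0, "dz": 0, "wx": 0, "wy": 0, "wz": 0, "grip": 45},
])

```text
time_s: 13.2
position: [0.559, 0.0848, 0.0892]
tcp_rot: [[0.693, -0.001, 0.721], [-0.721, 0.0, 0.693], [-0.001, -1.0, -0.001]]
force: [0.9, 0.0, -1.3]
opening: 0.586
```

```bash
python3 - <<'E'
from h import *
tot([.559,.0836,.081],-46)
E
```

```text
pos [0.559  0.0848 0.0892] yaw -46.13 tilt [-0.001 -1.    -0.001] op 51.0 F [ 0.9  0.  -1.3] t 13.2
 turn wy tot -0.001  shift/4cm in new-yaw frame [ 0.02   0.206 -0.021]  in current [ 0.021  0.206 -0.021]
```

Now I descend, press lightly and sweep in 4° steps.

drive_tool([
  {"dx": 0.02, "dy": 0.12, "dz": -0.02, "wx": 0, "wy": 0, "wz": 0, "grip": 45},
  {"dx": 0, "dy": 0.1, "dz": 0, "wx": 0, "wy": 0, "wz": 0, "grip": 45},
  {"dx": 0, "dy": 0.05, "dz": 0, "wx": 0, "wy": 0, "wz": 0, "grip": 45},
  {"dx": 0, "dy": 0, "dz": 0, "wx": 0, "wy": 0, "wz": 0, "grip": 45},
])

```text
time_s: 13.7
position: [0.5599, 0.0827, 0.0803]
tcp_rot: [[0.692, 0.001, 0.722], [-0.722, 0.0, 0.692], [0.0, -1.0, 0.001]]
force: [-1.3, 0.8, 8.5]
opening: 0.59
```

drive_tool([
  {"dx": 0, "dy": 0, "dz": 0, "wx": 0, "wy": -0.044, "wz": 0, "grip": 45},
  {"dx": 0, "dy": 0, "dz": 0, "wx": 0, "wy": -0.044, "wz": 0, "grip": 45},
  {"dx": 0, "dy": 0, "dz": 0, "wx": 0, "wy": 0, "wz": 0, "grip": 45},
])

```text
time_s: 14.08
position: [0.5605, 0.0824, 0.0803]
tcp_rot: [[0.786, 0.002, 0.619], [-0.619, -0.0, 0.786], [0.002, -1.0, 0.001]]
force: [0.0, 1.0, 7.5]
opening: 0.586
```

drive_tool([
  {"dx": 0, "dy": 0, "dz": 0, "wx": 0, "wy": -0.044, "wz": 0, "grip": 45},
  {"dx": 0, "dy": 0, "dz": 0, "wx": 0, "wy": -0.044, "wz": 0, "grip": 45},
  {"dx": 0, "dy": 0, "dz": 0, "wx": 0, "wy": 0, "wz": 0, "grip": 45},
])

```text
time_s: 14.45
position: [0.5607, 0.0823, 0.0803]
tcp_rot: [[0.863, 0.002, 0.505], [-0.505, -0.0, 0.863], [0.002, -1.0, 0.001]]
force: [-0.9, 0.6, 6.8]
opening: 0.587
```

drive_tool([
  {"dx": 0, "dy": 0, "dz": 0, "wx": 0, "wy": -0.044, "wz": 0, "grip": 45},
  {"dx": 0, "dy": 0, "dz": 0, "wx": 0, "wy": -0.044, "wz": 0, "grip": 45},
  {"dx": 0, "dy": 0, "dz": 0, "wx": 0, "wy": 0, "wz": 0, "grip": 45},
])

```text
time_s: 14.82
position: [0.5607, 0.0823, 0.0803]
tcp_rot: [[0.925, 0.003, 0.381], [-0.381, -0.0, 0.925], [0.002, -1.0, 0.001]]
force: [-1.3, 0.2, 7.6]
opening: 0.592
```

drive_tool([
  {"dx": 0, "dy": 0, "dz": 0, "wx": 0, "wy": -0.044, "wz": 0, "grip": 45},
  {"dx": 0, "dy": 0, "dz": 0, "wx": 0, "wy": -0.044, "wz": 0, "grip": 45},
  {"dx": 0, "dy": 0, "dz": 0, "wx": 0, "wy": 0, "wz": 0, "grip": 45},
])

```text
time_s: 15.2
position: [0.5605, 0.0823, 0.0802]
tcp_rot: [[0.968, 0.002, 0.25], [-0.25, -0.0, 0.968], [0.002, -1.0, 0.0]]
force: [-1.6, 0.8, 7.1]
opening: 0.585
```

drive_tool([
  {"dx": 0, "dy": 0, "dz": 0, "wx": 0, "wy": -0.044, "wz": 0, "grip": 45},
  {"dx": 0, "dy": 0, "dz": 0, "wx": 0, "wy": -0.044, "wz": 0, "grip": 45},
  {"dx": 0, "dy": 0, "dz": 0, "wx": 0, "wy": 0, "wz": 0, "grip": 45},
])

```text
time_s: 15.58
position: [0.5604, 0.0823, 0.0802]
tcp_rot: [[0.993, 0.002, 0.114], [-0.114, -0.0, 0.993], [0.002, -1.0, 0.0]]
force: [-1.6, 1.2, 6.7]
opening: 0.585
```

drive_tool([
  {"dx": 0, "dy": 0, "dz": 0, "wx": 0, "wy": -0.044, "wz": 0, "grip": 45},
  {"dx": 0, "dy": 0, "dz": 0, "wx": 0, "wy": -0.044, "wz": 0, "grip": 45},
  {"dx": 0, "dy": 0, "dz": 0, "wx": 0, "wy": 0, "wz": 0, "grip": 45},
])

```text
time_s: 15.95
position: [0.5598, 0.0825, 0.0799]
tcp_rot: [[1.0, 0.0, -0.024], [0.024, 0.0, 1.0], [0.001, -1.0, 0.0]]
force: [-1.5, 0.8, 4.8]
opening: 0.587
```

drive_tool([
  {"dx": 0, "dy": 0.03, "dz": 0, "wx": 0, "wy": -0.044, "wz": 0, "grip": 45},
  {"dx": 0, "dy": 0, "dz": 0, "wx": 0, "wy": 0, "wz": 0, "grip": 45},
])

```text
time_s: 16.2
position: [0.5596, 0.0828, 0.0794]
tcp_rot: [[0.996, 0.0, -0.093], [0.093, 0.0, 0.996], [0.0, -1.0, 0.0]]
force: [-3.5, 2.5, 11.1]
opening: 0.585
```

drive_tool([
  {"dx": 0, "dy": 0, "dz": 0, "wx": 0, "wy": -0.044, "wz": 0, "grip": 45},
  {"dx": 0, "dy": 0, "dz": 0, "wx": 0, "wy": 0, "wz": 0, "grip": 45},
])

```text
time_s: 16.45
position: [0.5592, 0.0829, 0.0794]
tcp_rot: [[0.987, -0.001, -0.161], [0.161, 0.001, 0.987], [-0.0, -1.0, 0.001]]
force: [-3.4, 2.3, 11.4]
opening: 0.588
```

drive_tool([
  {"dx": 0, "dy": 0, "dz": 0, "wx": 0, "wy": -0.044, "wz": 0, "grip": 45},
  {"dx": 0, "dy": 0, "dz": 0, "wx": 0, "wy": 0, "wz": 0, "grip": 45},
])

```text
time_s: 16.7
position: [0.5595, 0.0829, 0.0795]
tcp_rot: [[0.973, 0.0, -0.229], [0.229, 0.001, 0.973], [0.0, -1.0, 0.001]]
force: [-3.8, 1.9, 12.4]
opening: 0.591
```

drive_tool([
  {"dx": 0, "dy": 0, "dz": 0, "wx": 0, "wy": -0.044, "wz": 0, "grip": 45},
  {"dx": 0, "dy": 0, "dz": 0, "wx": 0, "wy": 0, "wz": 0, "grip": 45},
])

```text
time_s: 16.95
position: [0.5599, 0.0828, 0.0797]
tcp_rot: [[0.955, 0.001, -0.296], [0.296, 0.0, 0.955], [0.001, -1.0, 0.0]]
force: [-2.5, 2.0, 11.6]
opening: 0.589
```

drive_tool([
  {"dx": 0, "dy": 0, "dz": 0, "wx": 0, "wy": -0.044, "wz": 0, "grip": 45},
  {"dx": 0, "dy": 0, "dz": 0, "wx": 0, "wy": 0, "wz": 0, "grip": 45},
])

```text
time_s: 17.2
position: [0.5603, 0.0826, 0.0797]
tcp_rot: [[0.933, 0.002, -0.361], [0.361, 0.0, 0.933], [0.002, -1.0, -0.001]]
force: [-1.7, 1.6, 11.6]
opening: 0.589
```

drive_tool([
  {"dx": 0, "dy": 0, "dz": 0, "wx": 0, "wy": -0.044, "wz": 0, "grip": 45},
  {"dx": 0, "dy": 0, "dz": 0, "wx": 0, "wy": -0.03, "wz": 0, "grip": 45},
  {"dx": 0, "dy": 0, "dz": 0, "wx": 0, "wy": 0, "wz": 0, "grip": 45},
])

```text
time_s: 17.58
position: [0.5605, 0.0822, 0.08]
tcp_rot: [[0.884, 0.002, -0.467], [0.467, -0.0, 0.884], [0.002, -1.0, -0.002]]
force: [-2.8, 0.6, 14.2]
opening: 0.589
```

drive_tool([
  {"dx": 0, "dy": 0, "dz": 0, "wx": 0, "wy": -0.044, "wz": 0, "grip": 45},
  {"dx": 0, "dy": 0, "dz": 0, "wx": 0, "wy": -0.03, "wz": 0, "grip": 45},
  {"dx": 0, "dy": 0, "dz": 0, "wx": 0, "wy": 0, "wz": 0, "grip": 45},
])

```text
time_s: 17.95
position: [0.5605, 0.0821, 0.0801]
tcp_rot: [[0.824, 0.002, -0.566], [0.566, -0.001, 0.824], [0.002, -1.0, -0.002]]
force: [-2.0, 0.2, 13.8]
opening: 0.584
```

drive_tool([
  {"dx": 0, "dy": 0, "dz": 0, "wx": 0, "wy": -0.044, "wz": 0, "grip": 45},
  {"dx": 0, "dy": 0, "dz": 0, "wx": 0, "wy": -0.03, "wz": 0, "grip": 45},
  {"dx": 0, "dy": 0, "dz": 0, "wx": 0, "wy": 0, "wz": 0, "grip": 45},
])

```text
time_s: 18.32
position: [0.5604, 0.082, 0.0801]
tcp_rot: [[0.753, 0.002, -0.658], [0.658, -0.001, 0.753], [0.001, -1.0, -0.002]]
force: [-3.0, 0.4, 14.3]
opening: 0.586
```

drive_tool([
  {"dx": 0, "dy": 0, "dz": 0, "wx": 0, "wy": -0.044, "wz": 0, "grip": 45},
  {"dx": 0, "dy": 0, "dz": 0, "wx": 0, "wy": -0.03, "wz": 0, "grip": 45},
  {"dx": 0, "dy": 0, "dz": 0, "wx": 0, "wy": 0, "wz": 0, "grip": 45},
])

```text
time_s: 18.7
position: [0.5603, 0.0819, 0.0801]
tcp_rot: [[0.671, 0.002, -0.741], [0.741, -0.001, 0.671], [0.001, -1.0, -0.002]]
force: [-3.0, -0.6, 14.7]
opening: 0.587
```

```bash
python3 - <<'E'
from h import *
tot([.559,.0836,.081],5); print(bot.read_state()['moment'])
p,d,K,T=cap('wrist','w5.png')
E
```

```text
pos [0.5603 0.0819 0.0801] yaw 47.82 tilt [ 0.001 -1.    -0.002] op 51.1 F [-3.  -0.6 14.7] t 18.7
 turn wy tot 0.476  shift/4cm in new-yaw frame [-0.029 -0.022  0.045]  in current [ 0.01  -0.022  0.053]
[-0.27912623  0.45365352  0.00555349]
```

View pics/w5.png

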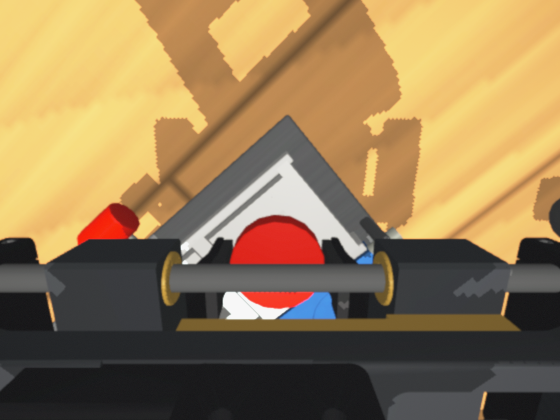

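The dip in z and the side force (-x, +y) around yaw 0–15° show that the square lines up there, with the centre off by about 1.5 mm. I'll turn back to there, shift and press again.

drive_tool([
  {"dx": 0, "dy": -0.08, "dz": 0, "wx": 0, "wy": 0.11, "wz": 0, "grip": 45},
  {"dx": 0, "dy": 0, "dz": 0, "wx": 0, "wy": 0.11, "wz": 0, "grip": 45},
  {"dx": 0, "dy": 0, "dz": 0, "wx": 0, "wy": 0.11, "wz": 0, "grip": 45},
  {"dx": 0, "dy": 0, "dz": 0, "wx": 0, "wy": 0.11, "wz": 0, "grip": 45},
  {"dx": -0.035, "dy": 0, "dz": 0.05, "wx": 0, "wy": 0, "wz": 0, "grip": 45},
  {"dx": 0, "dy": 0.08, "dz": 0, "wx": 0, "wy": 0, "wz": 0, "grip": 45},
  {"dx": 0, "dy": 0.03, "dz": 0, "wx": 0, "wy": 0, "wz": 0, "grip": 45},
  {"dx": 0, "dy": 0, "dz": 0, "wx": 0, "wy": 0, "wz": 0, "grip": 45},
])

```text
time_s: 19.75
position: [0.5587, 0.0842, 0.0765]
tcp_rot: [[0.99, 0.001, -0.144], [0.144, 0.0, 0.99], [0.001, -1.0, -0.0]]
force: [1.0, 0.9, -0.1]
opening: 0.59
```

drive_tool([
  {"dx": 0, "dy": 0, "dz": 0, "wx": 0, "wy": 0.03, "wz": 0, "grip": 45},
  {"dx": 0, "dy": 0, "dz": 0, "wx": 0, "wy": 0, "wz": 0, "grip": 45},
])

```text
time_s: 20.0
position: [0.5582, 0.0841, 0.0764]
tcp_rot: [[0.995, 0.0, -0.097], [0.097, -0.0, 0.995], [0.0, -1.0, -0.0]]
force: [-0.1, -0.7, -1.4]
opening: 0.59
```

drive_tool([
  {"dx": 0, "dy": 0, "dz": 0, "wx": 0, "wy": -0.06, "wz": 0, "grip": 45},
  {"dx": 0, "dy": 0, "dz": 0, "wx": 0, "wy": 0, "wz": 0, "grip": 45},
])

```text
time_s: 20.25
position: [0.5589, 0.0843, 0.0766]
tcp_rot: [[0.982, 0.002, -0.188], [0.188, 0.001, 0.982], [0.002, -1.0, 0.0]]
force: [2.0, 1.8, -2.8]
opening: 0.584
```

The square dropped in. I push it fully home.

drive_tool([
  {"dx": 0, "dy": 0.06, "dz": 0, "wx": 0, "wy": 0.025, "wz": 0, "grip": 45},
  {"dx": 0, "dy": 0.06, "dz": 0, "wx": 0, "wy": 0, "wz": 0, "grip": 45},
  {"dx": 0, "dy": 0.05, "dz": 0, "wx": 0, "wy": 0, "wz": 0, "grip": 45},
  {"dx": 0, "dy": 0.02, "dz": 0, "wx": 0, "wy": 0, "wz": 0, "grip": 45},
  {"dx": 0, "dy": 0, "dz": 0, "wx": 0, "wy": 0, "wz": 0, "grip": 45},
])

```text
time_s: 20.88
position: [0.5588, 0.0842, 0.0703]
tcp_rot: [[0.988, 0.002, -0.151], [0.151, -0.0, 0.988], [0.002, -1.0, -0.0]]
force: [0.6, 1.3, 8.1]
opening: 0.592
```

drive_tool([
  {"dx": 0, "dy": 0, "dz": 0, "wx": 0, "wy": 0, "wz": 0, "grip": 70},
  {"dx": 0, "dy": 0, "dz": 0, "wx": 0, "wy": 0, "wz": 0, "grip": 75},
  {"dx": 0, "dy": -0.3, "dz": 0, "wx": 0, "wy": 0, "wz": 0, "grip": 75},
  {"dx": 0, "dy": -0.8, "dz": 0, "wx": 0, "wy": 0, "wz": 0, "grip": 75},
  {"dx": 0, "dy": -0.8, "dz": 0, "wx": 0, "wy": 0, "wz": 0, "grip": 75},
  {"dx": 0.06, "dy": -0.8, "dz": 0.6, "wx": 0, "wy": 0, "wz": 0, "grip": 75},
  {"dx": 0.06, "dy": -0.5, "dz": 0.9, "wx": 0, "wy": 0, "wz": 0, "grip": 75},
  {"dx": 0.06, "dy": 0, "dz": 0.9, "wx": 0, "wy": 0, "wz": 0, "grip": 75},
])

```text
time_s: 21.88
position: [0.5516, 0.181, 0.1997]
tcp_rot: [[0.989, 0.004, -0.15], [0.15, 0.0, 0.989], [0.004, -1.0, -0.0]]
force: [0.0, 0.0, -0.3]
opening: 0.861
```

drive_tool([
  {"dx": 0.06, "dy": 0, "dz": 0.9, "wx": 0, "wy": 0, "wz": 0, "grip": 75},
  {"dx": 0.06, "dy": 0, "dz": 0.9, "wx": 0, "wy": 0, "wz": 0, "grip": 75},
  {"dx": 0.06, "dy": 0, "dz": 0.9, "wx": 0, "wy": 0, "wz": 0, "grip": 75},
  {"dx": 0.06, "dy": 0, "dz": 0.9, "wx": 0, "wy": 0, "wz": 0, "grip": 75},
  {"dx": 0.06, "dy": 0, "dz": 0.9, "wx": 0, "wy": 0, "wz": 0, "grip": 75},
  {"dx": 0.01, "dy": 0, "dz": 0.5, "wx": 0, "wy": 0.1, "wz": 0, "grip": 75},
  {"dx": 0, "dy": 0, "dz": 0, "wx": 0, "wy": 0.1, "wz": 0, "grip": 75},
  {"dx": 0, "dy": 0, "dz": 0, "wx": 0, "wy": 0.1, "wz": 0, "grip": 75},
])

```text
time_s: 22.88
position: [0.532, 0.3799, 0.1972]
tcp_rot: [[0.948, -0.001, 0.318], [-0.318, -0.001, 0.948], [-0.001, -1.0, -0.001]]
force: [-0.9, 0.2, -0.6]
opening: 0.863
```

drive_tool([
  {"dx": 0, "dy": 0, "dz": 0, "wx": 0, "wy": 0.1, "wz": 0, "grip": 75},
  {"dx": 0, "dy": 0, "dz": 0, "wx": 0, "wy": 0.1, "wz": 0, "grip": 75},
  {"dx": 0, "dy": 0, "dz": 0, "wx": 0, "wy": 0.1, "wz": 0, "grip": 75},
  {"dx": 0, "dy": 0, "dz": 0, "wx": 0, "wy": 0, "wz": 0, "grip": 75},
])

```text
time_s: 23.38
position: [0.5324, 0.3795, 0.1972]
tcp_rot: [[0.705, -0.001, 0.71], [-0.71, -0.0, 0.705], [-0.0, -1.0, -0.001]]
force: [0.7, -0.4, -0.2]
opening: 0.862
```

```bash
python3 - <<'E'
from h import *
p,d,K,T=cap('top')
for n in COL: print(n,find(p,d,K,T,n,None))
p,d,K,T=cap('wrist','w6.png'); print('wrist',find(p,d,K,T,'green'))
tot([.531,.398,.038],-46)
E
```

```text
red [(array([266., 196.]), 0.5599, 0.0845, 'r', 0.0239, 'z', np.float64(0.0616)), (array([294., 228.]), 0.4848, 0.0145, 'r', 0.0154, 'z', np.float64(0.0545))]
yellow [(array([404., 234.]), 0.4758, -0.2628, 'r', 0.0258, 'z', np.float64(0.0294))]
green [(array([155., 131.]), 0.7138, 0.3617, 'r', 0.0377, 'z', np.float64(0.0455)), (array([141., 207.]), 0.5304, 0.3978, 'r', 0.0244, 'z', np.float64(0.03))]
wrist [(array([203.,  80.]), 0.5643, 0.5106, 'r', 0.0347, 'z', np.float64(0.0397)), (array([437.,  76.]), 0.7234, 0.3574, 'r', 0.0368, 'z', np.float64(0.0457)), (array([263., 188.]), 0.5302, 0.3976, 'r', 0.0252, 'z', np.float64(0.0301))]
pos [0.5325 0.3796 0.1971] yaw -45.17 tilt [-0. -1. -0.] op 74.8 F [ 0.3 -0.5  0.6] t 23.48
 turn wy tot 0.009  shift/4cm in new-yaw frame [-0.357  3.978  0.293]  in current [-0.352  3.978  0.3  ]
```

Green is at (0.530, 0.398) and both cameras agree. I pick it up.

drive_tool([
  {"dx": -0.36, "dy": 0.4, "dz": 0.28, "wx": 0, "wy": 0.009, "wz": 0, "grip": 75},
  {"dx": 0, "dy": 0.8, "dz": 0, "wx": 0, "wy": 0, "wz": 0, "grip": 75},
  {"dx": 0, "dy": 0.8, "dz": 0, "wx": 0, "wy": 0, "wz": 0, "grip": 75},
  {"dx": 0, "dy": 0.8, "dz": 0, "wx": 0, "wy": 0, "wz": 0, "grip": 75},
  {"dx": 0, "dy": 0.7, "dz": 0, "wx": 0, "wy": 0, "wz": 0, "grip": 75},
  {"dx": 0, "dy": 0.38, "dz": 0, "wx": 0, "wy": 0, "wz": 0, "grip": 75},
  {"dx": 0, "dy": 0.1, "dz": 0, "wx": 0, "wy": 0, "wz": 0, "grip": 75},
  {"dx": 0, "dy": 0, "dz": 0, "wx": 0, "wy": 0, "wz": 0, "grip": 60},
])

```text
time_s: 24.48
position: [0.5311, 0.3981, 0.0384]
tcp_rot: [[0.693, 0.001, 0.721], [-0.721, 0.001, 0.693], [0.0, -1.0, 0.001]]
force: [-0.1, 0.1, 0.8]
opening: 0.81
```

drive_tool([
  {"dx": 0, "dy": 0, "dz": 0, "wx": 0, "wy": 0, "wz": 0, "grip": 45},
  {"dx": 0, "dy": 0, "dz": 0, "wx": 0, "wy": 0, "wz": 0, "grip": 45},
  {"dx": 0, "dy": 0, "dz": 0, "wx": 0, "wy": 0, "wz": 0, "grip": 45},
])

```text
time_s: 24.85
position: [0.5311, 0.3982, 0.0387]
tcp_rot: [[0.693, 0.001, 0.721], [-0.721, 0.001, 0.693], [0.0, -1.0, 0.002]]
force: [-0.9, -0.4, 2.9]
opening: 0.584
```

drive_tool([
  {"dx": 0, "dy": -0.5, "dz": 0, "wx": 0, "wy": 0, "wz": 0, "grip": 45},
  {"dx": 0, "dy": -0.8, "dz": 0, "wx": 0, "wy": 0, "wz": 0, "grip": 45},
  {"dx": 0.4, "dy": -0.8, "dz": -0.34, "wx": 0, "wy": 0, "wz": 0, "grip": 45},
  {"dx": 0.7, "dy": -0.7, "dz": -0.59, "wx": 0, "wy": 0, "wz": 0, "grip": 45},
  {"dx": 0.75, "dy": 0, "dz": -0.63, "wx": 0, "wy": 0, "wz": 0, "grip": 45},
  {"dx": 0.75, "dy": 0, "dz": -0.63, "wx": 0, "wy": 0, "wz": 0, "grip": 45},
  {"dx": 0.75, "dy": 0, "dz": -0.63, "wx": 0, "wy": 0, "wz": 0, "grip": 45},
  {"dx": 0.75, "dy": 0, "dz": -0.63, "wx": 0, "wy": 0, "wz": 0, "grip": 45},
])

```text
time_s: 25.85
position: [0.5449, 0.1828, 0.151]
tcp_rot: [[0.693, 0.001, 0.721], [-0.721, 0.0, 0.693], [0.001, -1.0, 0.001]]
force: [0.1, -0.9, -1.7]
opening: 0.586
```

drive_tool([
  {"dx": 0.75, "dy": 0, "dz": -0.63, "wx": 0, "wy": 0, "wz": 0, "grip": 45},
  {"dx": 0.75, "dy": 0, "dz": -0.63, "wx": 0, "wy": 0, "wz": 0, "grip": 45},
  {"dx": 0.75, "dy": 0, "dz": -0.63, "wx": 0, "wy": 0, "wz": 0, "grip": 45},
  {"dx": 0.7, "dy": 0, "dz": -0.59, "wx": 0, "wy": 0, "wz": 0, "grip": 45},
  {"dx": 0.33, "dy": 0, "dz": -0.28, "wx": 0, "wy": 0, "wz": 0, "grip": 45},
  {"dx": 0, "dy": 0.5, "dz": 0, "wx": 0, "wy": 0, "wz": 0, "grip": 45},
  {"dx": 0, "dy": 0.5, "dz": 0, "wx": 0, "wy": 0, "wz": 0, "grip": 45},
  {"dx": 0, "dy": 0, "dz": 0, "wx": 0, "wy": 0, "wz": 0, "grip": 45},
])

```text
time_s: 26.85
position: [0.5549, 0.0136, 0.1089]
tcp_rot: [[0.693, -0.003, 0.721], [-0.721, 0.001, 0.693], [-0.003, -1.0, -0.002]]
force: [-0.1, -0.1, -1.1]
opening: 0.591
```

```bash
python3 - <<'E'
from h import *
tot([.5566,.013,.081],-46)
p,d,K,T=cap('wrist'); print(find(p,d,K,T,'green',None))
E
```

```text
pos [0.5549 0.0136 0.1089] yaw -46.1 tilt [-0.003 -1.    -0.002] op 51.4 F [-0.1 -0.1 -1.1] t 26.85
 turn wy tot -0.001  shift/4cm in new-yaw frame [0.041 0.699 0.02 ]  in current [0.043 0.698 0.022]
[(array([277., 243.]), 0.5568, 0.0147, 'r', 0.0254, 'z', np.float64(0.101)), (array([277., 298.]), 0.5429, 0.0017, 'r', 0.0181, 'z', np.float64(0.1012))]
```

drive_tool([
  {"dx": 0.04, "dy": 0.4, "dz": 0.02, "wx": 0, "wy": 0, "wz": 0, "grip": 45},
  {"dx": 0, "dy": 0.25, "dz": 0, "wx": 0, "wy": 0, "wz": 0, "grip": 45},
  {"dx": 0, "dy": 0.1, "dz": 0, "wx": 0, "wy": 0, "wz": 0, "grip": 45},
  {"dx": 0, "dy": 0.02, "dz": 0, "wx": 0, "wy": 0, "wz": 0, "grip": 45},
  {"dx": 0, "dy": 0, "dz": 0, "wx": 0, "wy": 0, "wz": 0, "grip": 45},
])

```text
time_s: 27.52
position: [0.5574, 0.0125, 0.0805]
tcp_rot: [[0.693, -0.001, 0.721], [-0.721, 0.0, 0.693], [-0.001, -1.0, -0.0]]
force: [-4.1, 0.6, 11.5]
opening: 0.591
```

drive_tool([
  {"dx": 0, "dy": 0, "dz": 0, "wx": 0, "wy": -0.044, "wz": 0, "grip": 45},
  {"dx": 0, "dy": 0, "dz": 0, "wx": 0, "wy": -0.044, "wz": 0, "grip": 45},
  {"dx": 0, "dy": 0, "dz": 0, "wx": 0, "wy": 0, "wz": 0, "grip": 45},
])

```text
time_s: 27.9
position: [0.5587, 0.0123, 0.0805]
tcp_rot: [[0.786, 0.002, 0.618], [-0.618, -0.0, 0.786], [0.002, -1.0, 0.001]]
force: [-1.4, -0.7, 8.1]
opening: 0.589
```

drive_tool([
  {"dx": 0, "dy": 0, "dz": 0, "wx": 0, "wy": -0.044, "wz": 0, "grip": 45},
  {"dx": 0, "dy": 0, "dz": 0, "wx": 0, "wy": -0.044, "wz": 0, "grip": 45},
  {"dx": 0, "dy": 0, "dz": 0, "wx": 0, "wy": 0, "wz": 0, "grip": 45},
])

```text
time_s: 28.28
position: [0.5593, 0.0118, 0.0803]
tcp_rot: [[0.864, 0.004, 0.504], [-0.504, -0.001, 0.864], [0.004, -1.0, 0.001]]
force: [-0.5, -1.0, 7.1]
opening: 0.587
```

drive_tool([
  {"dx": 0, "dy": 0, "dz": 0, "wx": 0, "wy": -0.044, "wz": 0, "grip": 45},
  {"dx": 0, "dy": 0, "dz": 0, "wx": 0, "wy": -0.044, "wz": 0, "grip": 45},
  {"dx": 0, "dy": 0, "dz": 0, "wx": 0, "wy": 0, "wz": 0, "grip": 45},
])

```text
time_s: 28.65
position: [0.5595, 0.0116, 0.0803]
tcp_rot: [[0.925, 0.004, 0.38], [-0.38, -0.001, 0.925], [0.004, -1.0, 0.0]]
force: [-0.2, -2.2, 6.9]
opening: 0.588
```

The tool drifts about 2.5 mm to +x under contact. I correct that and carry on.

drive_tool([
  {"dx": -0.07, "dy": 0, "dz": 0, "wx": 0, "wy": 0, "wz": 0, "grip": 45},
  {"dx": 0, "dy": 0, "dz": 0, "wx": 0, "wy": -0.04, "wz": 0, "grip": 45},
  {"dx": 0, "dy": 0, "dz": 0, "wx": 0, "wy": 0, "wz": 0, "grip": 45},
])

```text
time_s: 29.02
position: [0.5563, 0.0131, 0.0791]
tcp_rot: [[0.947, 0.003, 0.323], [-0.323, -0.0, 0.947], [0.003, -1.0, 0.0]]
force: [2.8, -0.9, -0.8]
opening: 0.587
```

drive_tool([
  {"dx": 0, "dy": 0, "dz": 0, "wx": 0, "wy": -0.044, "wz": 0, "grip": 45},
  {"dx": 0, "dy": 0, "dz": 0, "wx": 0, "wy": -0.03, "wz": 0, "grip": 45},
  {"dx": 0, "dy": 0, "dz": 0, "wx": 0, "wy": 0, "wz": 0, "grip": 45},
])

```text
time_s: 29.4
position: [0.5572, 0.0124, 0.0792]
tcp_rot: [[0.977, 0.004, 0.212], [-0.212, -0.001, 0.977], [0.005, -1.0, -0.0]]
force: [3.4, -3.7, -1.2]
opening: 0.592
```

drive_tool([
  {"dx": 0, "dy": 0, "dz": 0, "wx": 0, "wy": -0.044, "wz": 0, "grip": 45},
  {"dx": 0, "dy": 0, "dz": 0, "wx": 0, "wy": -0.03, "wz": 0, "grip": 45},
  {"dx": 0, "dy": 0, "dz": 0, "wx": 0, "wy": 0, "wz": 0, "grip": 45},
])

```text
time_s: 29.78
position: [0.5583, 0.0117, 0.0801]
tcp_rot: [[0.995, 0.007, 0.095], [-0.095, -0.003, 0.995], [0.007, -1.0, -0.002]]
force: [4.1, -4.6, 3.0]
opening: 0.59
```

drive_tool([
  {"dx": 0, "dy": 0, "dz": 0, "wx": 0, "wy": -0.044, "wz": 0, "grip": 45},
  {"dx": 0, "dy": 0, "dz": 0, "wx": 0, "wy": -0.03, "wz": 0, "grip": 45},
  {"dx": 0, "dy": 0, "dz": 0, "wx": 0, "wy": 0, "wz": 0, "grip": 45},
])

```text
time_s: 30.15
position: [0.5569, 0.0127, 0.0806]
tcp_rot: [[1.0, 0.004, -0.02], [0.02, -0.001, 1.0], [0.004, -1.0, -0.001]]
force: [0.6, -2.2, 7.9]
opening: 0.593
```

drive_tool([
  {"dx": 0, "dy": 0, "dz": 0, "wx": 0, "wy": -0.044, "wz": 0, "grip": 45},
  {"dx": 0, "dy": 0, "dz": 0, "wx": 0, "wy": -0.03, "wz": 0, "grip": 45},
  {"dx": 0, "dy": 0, "dz": 0, "wx": 0, "wy": 0, "wz": 0, "grip": 45},
])

```text
time_s: 30.52
position: [0.5563, 0.0133, 0.0805]
tcp_rot: [[0.991, 0.003, -0.136], [0.136, -0.0, 0.991], [0.003, -1.0, -0.001]]
force: [1.7, -0.9, 9.7]
opening: 0.59
```

It dropped in near yaw −19°, then climbed out as I turned on. I turn back and press in.

drive_tool([
  {"dx": 0, "dy": -0.05, "dz": 0, "wx": 0, "wy": 0.1, "wz": 0, "grip": 45},
  {"dx": 0, "dy": 0, "dz": 0, "wx": 0, "wy": 0.1, "wz": 0, "grip": 45},
  {"dx": 0, "dy": 0.06, "dz": 0, "wx": 0, "wy": 0.05, "wz": 0, "grip": 45},
  {"dx": 0, "dy": 0, "dz": 0, "wx": 0, "wy": 0.03, "wz": 0, "grip": 45},
  {"dx": 0, "dy": 0.04, "dz": 0, "wx": 0, "wy": 0.02, "wz": 0, "grip": 45},
  {"dx": 0, "dy": 0, "dz": 0, "wx": 0, "wy": 0, "wz": 0, "grip": 45},
])

```text
time_s: 31.28
position: [0.5556, 0.0129, 0.0798]
tcp_rot: [[0.945, 0.001, 0.328], [-0.328, -0.001, 0.945], [0.002, -1.0, -0.001]]
force: [-1.9, -2.2, 19.8]
opening: 0.587
```

drive_tool([
  {"dx": 0, "dy": 0.03, "dz": 0, "wx": 0, "wy": 0, "wz": 0, "grip": 45},
  {"dx": 0, "dy": 0, "dz": 0, "wx": 0, "wy": 0, "wz": 0, "grip": 45},
])

```text
time_s: 31.52
position: [0.5563, 0.0132, 0.0765]
tcp_rot: [[0.944, 0.003, 0.329], [-0.329, -0.0, 0.944], [0.003, -1.0, 0.001]]
force: [3.1, -0.8, 0.7]
opening: 0.589
```

Dropped in. I press it home.

drive_tool([
  {"dx": 0, "dy": 0.07, "dz": 0, "wx": 0, "wy": 0, "wz": 0, "grip": 45},
  {"dx": 0, "dy": 0.07, "dz": 0, "wx": 0, "wy": 0, "wz": 0, "grip": 45},
  {"dx": 0, "dy": 0.04, "dz": 0, "wx": 0, "wy": 0, "wz": 0, "grip": 45},
  {"dx": 0, "dy": 0, "dz": 0, "wx": 0, "wy": 0, "wz": 0, "grip": 45},
])

```text
time_s: 32.02
position: [0.5564, 0.0131, 0.0706]
tcp_rot: [[0.945, 0.003, 0.328], [-0.328, -0.0, 0.945], [0.003, -1.0, 0.0]]
force: [0.8, -1.6, 17.1]
opening: 0.59
```

drive_tool([
  {"dx": 0, "dy": -0.08, "dz": 0, "wx": 0, "wy": 0, "wz": 0, "grip": 56},
  {"dx": 0, "dy": 0, "dz": 0, "wx": 0, "wy": 0, "wz": 0, "grip": 62},
  {"dx": 0, "dy": -0.2, "dz": 0, "wx": 0, "wy": 0, "wz": 0, "grip": 70},
  {"dx": 0, "dy": -0.7, "dz": 0, "wx": 0, "wy": 0, "wz": 0, "grip": 75},
  {"dx": 0, "dy": -0.8, "dz": 0, "wx": 0, "wy": 0, "wz": 0, "grip": 75},
  {"dx": 0.03, "dy": -0.8, "dz": -0.6, "wx": 0, "wy": 0, "wz": 0, "grip": 75},
  {"dx": 0.05, "dy": -0.6, "dz": -0.9, "wx": 0, "wy": 0, "wz": 0, "grip": 75},
  {"dx": 0.05, "dy": 0, "dz": -0.9, "wx": 0, "wy": 0, "wz": 0, "grip": 75},
])

```text
time_s: 33.02
position: [0.5286, -0.0796, 0.1975]
tcp_rot: [[0.945, 0.002, 0.327], [-0.327, -0.001, 0.945], [0.002, -1.0, 0.0]]
force: [-0.7, 0.4, -0.5]
opening: 0.86
```

drive_tool([
  {"dx": 0.05, "dy": 0, "dz": -0.9, "wx": 0, "wy": 0, "wz": 0, "grip": 75},
  {"dx": 0.05, "dy": 0, "dz": -0.9, "wx": 0, "wy": 0, "wz": 0, "grip": 75},
  {"dx": 0.05, "dy": 0, "dz": -0.9, "wx": 0, "wy": 0, "wz": 0, "grip": 75},
  {"dx": 0.05, "dy": 0, "dz": -0.9, "wx": 0, "wy": 0, "wz": 0, "grip": 75},
  {"dx": 0.03, "dy": 0, "dz": -0.5, "wx": 0, "wy": 0.1, "wz": 0, "grip": 75},
  {"dx": 0, "dy": 0, "dz": 0, "wx": 0, "wy": 0.1, "wz": 0, "grip": 75},
  {"dx": 0, "dy": 0, "dz": 0, "wx": 0, "wy": 0.1, "wz": 0, "grip": 75},
  {"dx": 0, "dy": 0, "dz": 0, "wx": 0, "wy": 0, "wz": 0, "grip": 75},
])

```text
time_s: 34.02
position: [0.4828, -0.2363, 0.1953]
tcp_rot: [[0.694, -0.002, 0.72], [-0.72, 0.002, 0.694], [-0.003, -1.0, -0.0]]
force: [1.1, 0.4, 0.5]
opening: 0.864
```

```bash
python3 - <<'E'
from h import *
p,d,K,T=cap('top')
for n in COL: print(n,find(p,d,K,T,n,None))
p,d,K,T=cap('wrist'); print('wrist',find(p,d,K,T,'yellow'))
tot([.4758,-.2627,.038],-46)
E
```

```text
red [(array([266., 196.]), 0.5599, 0.0845, 'r', 0.0239, 'z', np.float64(0.0616)), (array([294., 227.]), 0.4848, 0.0145, 'r', 0.0154, 'z', np.float64(0.0544))]
yellow []
green [(array([154., 131.]), 0.7139, 0.3617, 'r', 0.0377, 'z', np.float64(0.0452)), (array([ 93., 189.]), 0.5661, 0.5087, 'r', 0.0333, 'z', np.float64(0.0395)), (array([295., 198.]), 0.5566, 0.0138, 'r', 0.0241, 'z', np.float64(0.0614))]
wrist [(array([291., 222.]), 0.4744, -0.2642, 'r', 0.0263, 'z', np.float64(0.0302))]
pos [ 0.4831 -0.2364  0.1955] yaw -45.97 tilt [-0.002 -1.    -0.   ] op 74.5 F [-0.2 -0.1 -0.1] t 34.12
 turn wy tot 0.0  shift/4cm in new-yaw frame [ 0.345  3.937 -0.588]  in current [ 0.351  3.937 -0.587]
```

drive_tool([
  {"dx": 0.35, "dy": 0.3, "dz": -0.61, "wx": 0, "wy": 0, "wz": 0, "grip": 75},
  {"dx": 0, "dy": 0.8, "dz": 0, "wx": 0, "wy": 0, "wz": 0, "grip": 75},
  {"dx": 0, "dy": 0.8, "dz": 0, "wx": 0, "wy": 0, "wz": 0, "grip": 75},
  {"dx": 0, "dy": 0.8, "dz": 0, "wx": 0, "wy": 0, "wz": 0, "grip": 75},
  {"dx": 0, "dy": 0.7, "dz": 0, "wx": 0, "wy": 0, "wz": 0, "grip": 75},
  {"dx": 0, "dy": 0.4, "dz": 0, "wx": 0, "wy": 0, "wz": 0, "grip": 75},
  {"dx": 0, "dy": 0.14, "dz": 0, "wx": 0, "wy": 0, "wz": 0, "grip": 75},
  {"dx": 0, "dy": 0, "dz": 0, "wx": 0, "wy": 0, "wz": 0, "grip": 60},
])

```text
time_s: 35.12
position: [0.476, -0.2641, 0.0384]
tcp_rot: [[0.693, 0.0, 0.72], [-0.72, -0.0, 0.693], [0.0, -1.0, 0.0]]
force: [0.4, -0.8, -1.0]
opening: 0.808
```

drive_tool([
  {"dx": 0, "dy": 0, "dz": 0, "wx": 0, "wy": 0, "wz": 0, "grip": 45},
  {"dx": 0, "dy": 0, "dz": 0, "wx": 0, "wy": 0, "wz": 0, "grip": 45},
  {"dx": 0, "dy": 0, "dz": 0, "wx": 0, "wy": 0, "wz": 0, "grip": 45},
])

```text
time_s: 35.5
position: [0.476, -0.2642, 0.039]
tcp_rot: [[0.693, 0.001, 0.721], [-0.721, -0.001, 0.693], [0.001, -1.0, 0.0]]
force: [0.5, 1.3, 3.8]
opening: 0.586
```

drive_tool([
  {"dx": 0, "dy": -0.5, "dz": 0, "wx": 0, "wy": 0, "wz": 0, "grip": 45},
  {"dx": 0, "dy": -0.8, "dz": 0, "wx": 0, "wy": 0, "wz": 0, "grip": 45},
  {"dx": -0.2, "dy": -0.8, "dz": 0.42, "wx": 0, "wy": 0, "wz": 0, "grip": 45},
  {"dx": -0.4, "dy": -0.7, "dz": 0.84, "wx": 0, "wy": 0, "wz": 0, "grip": 45},
  {"dx": -0.4, "dy": 0, "dz": 0.84, "wx": 0, "wy": 0, "wz": 0, "grip": 45},
  {"dx": -0.4, "dy": 0, "dz": 0.84, "wx": 0, "wy": 0, "wz": 0, "grip": 45},
  {"dx": -0.4, "dy": 0, "dz": 0.84, "wx": 0, "wy": 0, "wz": 0, "grip": 45},
  {"dx": -0.4, "dy": 0, "dz": 0.84, "wx": 0, "wy": 0, "wz": 0, "grip": 45},
])

```text
time_s: 36.5
position: [0.5481, -0.0713, 0.1501]
tcp_rot: [[0.693, -0.0, 0.721], [-0.721, 0.0, 0.693], [-0.0, -1.0, -0.0]]
force: [-1.1, -0.7, -1.6]
opening: 0.588
```

drive_tool([
  {"dx": -0.165, "dy": 0, "dz": 0.34, "wx": 0, "wy": 0, "wz": 0, "grip": 45},
  {"dx": 0, "dy": 0.5, "dz": 0, "wx": 0, "wy": 0, "wz": 0, "grip": 45},
  {"dx": 0, "dy": 0.5, "dz": 0, "wx": 0, "wy": 0, "wz": 0, "grip": 45},
  {"dx": 0, "dy": 0.2, "dz": 0, "wx": 0, "wy": 0, "wz": 0, "grip": 45},
  {"dx": 0, "dy": 0, "dz": 0, "wx": 0, "wy": 0, "wz": 0, "grip": 45},
])

```text
time_s: 37.12
position: [0.5528, -0.0587, 0.1017]
tcp_rot: [[0.693, -0.001, 0.721], [-0.721, 0.0, 0.693], [-0.001, -1.0, -0.001]]
force: [0.2, -0.6, -0.9]
opening: 0.586
```

```bash
python3 - <<'E'
from h import *
tot([.5540,-.0586,.081],-46)
p,d,K,T=cap('top'); print(find(p,d,K,T,'yellow',None),find(p,d,K,T,'green',None))
E
```

```text
pos [ 0.5528 -0.0587  0.1017] yaw -46.16 tilt [-0.001 -1.    -0.001] op 51.0 F [ 0.2 -0.6 -0.9] t 37.12
 turn wy tot -0.002  shift/4cm in new-yaw frame [0.019 0.518 0.024]  in current [0.019 0.518 0.024]
[] [(array([155., 131.]), 0.7143, 0.3621, 'r', 0.0375, 'z', np.float64(0.0453)), (array([ 93., 189.]), 0.5661, 0.5087, 'r', 0.0333, 'z', np.float64(0.0395)), (array([295., 197.]), 0.5571, 0.0139, 'r', 0.0238, 'z', np.float64(0.0617))]
```

drive_tool([
  {"dx": 0.01, "dy": 0.3, "dz": 0.01, "wx": 0, "wy": 0, "wz": 0, "grip": 45},
  {"dx": 0, "dy": 0.2, "dz": 0, "wx": 0, "wy": 0, "wz": 0, "grip": 45},
  {"dx": 0, "dy": 0.08, "dz": 0, "wx": 0, "wy": 0, "wz": 0, "grip": 45},
  {"dx": 0, "dy": 0, "dz": 0, "wx": 0, "wy": 0, "wz": 0, "grip": 45},
  {"dx": 0, "dy": 0, "dz": 0, "wx": 0, "wy": 0, "wz": 0, "grip": 45},
])

```text
time_s: 37.8
position: [0.554, -0.0584, 0.0806]
tcp_rot: [[0.693, 0.001, 0.721], [-0.721, -0.0, 0.693], [0.001, -1.0, 0.0]]
force: [-2.1, 0.5, 11.6]
opening: 0.588
```

drive_tool([
  {"dx": 0, "dy": 0, "dz": 0, "wx": 0, "wy": -0.044, "wz": 0, "grip": 45},
  {"dx": 0, "dy": 0, "dz": 0, "wx": 0, "wy": -0.02, "wz": 0, "grip": 45},
  {"dx": 0, "dy": 0, "dz": 0, "wx": 0, "wy": 0, "wz": 0, "grip": 45},
])

```text
time_s: 38.17
position: [0.555, -0.0586, 0.0806]
tcp_rot: [[0.762, 0.003, 0.648], [-0.648, -0.001, 0.762], [0.003, -1.0, 0.002]]
force: [-0.8, 0.8, 9.2]
opening: 0.591
```

drive_tool([
  {"dx": 0, "dy": 0, "dz": 0, "wx": 0, "wy": -0.044, "wz": 0, "grip": 45},
  {"dx": 0, "dy": 0, "dz": 0, "wx": 0, "wy": -0.02, "wz": 0, "grip": 45},
  {"dx": 0, "dy": 0, "dz": 0, "wx": 0, "wy": 0, "wz": 0, "grip": 45},
])

```text
time_s: 38.55
position: [0.5555, -0.0587, 0.0807]
tcp_rot: [[0.823, 0.004, 0.568], [-0.568, -0.001, 0.823], [0.004, -1.0, 0.002]]
force: [0.3, 1.7, 9.4]
opening: 0.586
```

drive_tool([
  {"dx": -0.025, "dy": 0, "dz": -0.017, "wx": 0, "wy": -0.044, "wz": 0, "grip": 45},
  {"dx": 0, "dy": 0, "dz": 0, "wx": 0, "wy": -0.02, "wz": 0, "grip": 45},
  {"dx": 0, "dy": 0, "dz": 0, "wx": 0, "wy": 0, "wz": 0, "grip": 45},
])

```text
time_s: 38.92
position: [0.555, -0.0589, 0.0808]
tcp_rot: [[0.876, 0.006, 0.483], [-0.483, -0.001, 0.876], [0.006, -1.0, 0.002]]
force: [0.5, 0.7, 9.6]
opening: 0.588
```

drive_tool([
  {"dx": 0, "dy": 0, "dz": 0, "wx": 0, "wy": -0.044, "wz": 0, "grip": 45},
  {"dx": 0, "dy": 0, "dz": 0, "wx": 0, "wy": -0.02, "wz": 0, "grip": 45},
  {"dx": 0, "dy": 0, "dz": 0, "wx": 0, "wy": 0, "wz": 0, "grip": 45},
])

```text
time_s: 39.3
position: [0.5548, -0.0588, 0.0808]
tcp_rot: [[0.92, 0.005, 0.392], [-0.392, -0.001, 0.92], [0.005, -1.0, 0.001]]
force: [0.2, 0.7, 9.4]
opening: 0.583
```

drive_tool([
  {"dx": 0, "dy": 0, "dz": 0, "wx": 0, "wy": -0.044, "wz": 0, "grip": 45},
  {"dx": 0, "dy": 0, "dz": 0, "wx": 0, "wy": -0.02, "wz": 0, "grip": 45},
  {"dx": 0, "dy": 0, "dz": 0, "wx": 0, "wy": 0, "wz": 0, "grip": 45},
])

```text
time_s: 39.67
position: [0.5547, -0.0588, 0.0808]
tcp_rot: [[0.955, 0.005, 0.298], [-0.298, -0.001, 0.955], [0.005, -1.0, 0.0]]
force: [1.4, 0.2, 10.5]
opening: 0.587
```

drive_tool([
  {"dx": 0, "dy": 0, "dz": 0, "wx": 0, "wy": -0.044, "wz": 0, "grip": 45},
  {"dx": 0, "dy": 0, "dz": 0, "wx": 0, "wy": -0.02, "wz": 0, "grip": 45},
  {"dx": 0, "dy": 0, "dz": 0, "wx": 0, "wy": 0, "wz": 0, "grip": 45},
])

```text
time_s: 40.05
position: [0.5546, -0.0587, 0.0808]
tcp_rot: [[0.98, 0.005, 0.2], [-0.2, -0.001, 0.98], [0.005, -1.0, -0.0]]
force: [0.7, 0.2, 10.0]
opening: 0.591
```

drive_tool([
  {"dx": 0, "dy": 0, "dz": 0, "wx": 0, "wy": -0.044, "wz": 0, "grip": 45},
  {"dx": 0, "dy": 0, "dz": 0, "wx": 0, "wy": -0.02, "wz": 0, "grip": 45},
  {"dx": 0, "dy": 0, "dz": 0, "wx": 0, "wy": 0, "wz": 0, "grip": 45},
])

```text
time_s: 40.42
position: [0.5545, -0.0588, 0.0808]
tcp_rot: [[0.995, 0.005, 0.101], [-0.101, -0.001, 0.995], [0.005, -1.0, -0.001]]
force: [-0.5, -0.4, 9.7]
opening: 0.586
```

drive_tool([
  {"dx": 0, "dy": 0, "dz": 0, "wx": 0, "wy": -0.044, "wz": 0, "grip": 45},
  {"dx": 0, "dy": 0, "dz": 0, "wx": 0, "wy": -0.02, "wz": 0, "grip": 45},
  {"dx": 0, "dy": 0, "dz": 0, "wx": 0, "wy": 0, "wz": 0, "grip": 45},
])

```text
time_s: 40.8
position: [0.5545, -0.0588, 0.0808]
tcp_rot: [[1.0, 0.005, 0.001], [-0.001, -0.001, 1.0], [0.005, -1.0, -0.001]]
force: [0.2, -0.1, 10.0]
opening: 0.588
```

drive_tool([
  {"dx": 0, "dy": 0, "dz": 0, "wx": 0, "wy": -0.044, "wz": 0, "grip": 45},
  {"dx": 0, "dy": 0, "dz": 0, "wx": 0, "wy": -0.02, "wz": 0, "grip": 45},
  {"dx": 0, "dy": 0, "dz": 0, "wx": 0, "wy": 0, "wz": 0, "grip": 45},
])

```text
time_s: 41.18
position: [0.5545, -0.0589, 0.0808]
tcp_rot: [[0.995, 0.005, -0.1], [0.1, -0.001, 0.995], [0.005, -1.0, -0.002]]
force: [0.1, 0.3, 9.6]
opening: 0.585
```

drive_tool([
  {"dx": 0, "dy": 0, "dz": 0, "wx": 0, "wy": -0.044, "wz": 0, "grip": 45},
  {"dx": 0, "dy": 0, "dz": 0, "wx": 0, "wy": -0.02, "wz": 0, "grip": 45},
  {"dx": 0, "dy": 0, "dz": 0, "wx": 0, "wy": 0, "wz": 0, "grip": 45},
])

```text
time_s: 41.55
position: [0.5545, -0.0589, 0.0808]
tcp_rot: [[0.98, 0.005, -0.199], [0.199, -0.001, 0.98], [0.004, -1.0, -0.002]]
force: [-0.6, -0.4, 9.1]
opening: 0.586
```

drive_tool([
  {"dx": 0, "dy": 0, "dz": 0, "wx": 0, "wy": -0.044, "wz": 0, "grip": 45},
  {"dx": 0, "dy": 0, "dz": 0, "wx": 0, "wy": -0.02, "wz": 0, "grip": 45},
  {"dx": 0, "dy": 0, "dz": 0, "wx": 0, "wy": 0, "wz": 0, "grip": 45},
])

```text
time_s: 41.92
position: [0.5546, -0.0589, 0.0807]
tcp_rot: [[0.955, 0.005, -0.296], [0.296, -0.001, 0.955], [0.004, -1.0, -0.003]]
force: [-0.5, 0.3, 10.1]
opening: 0.587
```

drive_tool([
  {"dx": 0, "dy": 0, "dz": 0, "wx": 0, "wy": -0.044, "wz": 0, "grip": 45},
  {"dx": 0, "dy": 0, "dz": 0, "wx": 0, "wy": -0.02, "wz": 0, "grip": 45},
  {"dx": 0, "dy": 0, "dz": 0, "wx": 0, "wy": 0, "wz": 0, "grip": 45},
])

```text
time_s: 42.3
position: [0.5547, -0.059, 0.0807]
tcp_rot: [[0.92, 0.005, -0.391], [0.391, -0.002, 0.921], [0.004, -1.0, -0.003]]
force: [0.6, -0.1, 8.7]
opening: 0.586
```

drive_tool([
  {"dx": 0, "dy": 0, "dz": 0, "wx": 0, "wy": -0.044, "wz": 0, "grip": 45},
  {"dx": 0, "dy": 0, "dz": 0, "wx": 0, "wy": -0.02, "wz": 0, "grip": 45},
  {"dx": 0, "dy": 0, "dz": 0, "wx": 0, "wy": 0, "wz": 0, "grip": 45},
])

```text
time_s: 42.68
position: [0.5548, -0.059, 0.0804]
tcp_rot: [[0.877, 0.006, -0.481], [0.481, -0.002, 0.877], [0.004, -1.0, -0.004]]
force: [0.9, 0.1, 6.4]
opening: 0.591
```

drive_tool([
  {"dx": 0, "dy": 0, "dz": 0, "wx": 0, "wy": -0.044, "wz": 0, "grip": 45},
  {"dx": 0, "dy": 0, "dz": 0, "wx": 0, "wy": -0.02, "wz": 0, "grip": 45},
  {"dx": 0, "dy": 0, "dz": 0, "wx": 0, "wy": 0, "wz": 0, "grip": 45},
])

```text
time_s: 43.05
position: [0.5532, -0.0588, 0.079]
tcp_rot: [[0.824, 0.001, -0.567], [0.567, -0.001, 0.824], [0.001, -1.0, -0.002]]
force: [1.3, -3.1, 0.8]
opening: 0.587
```

Dropping in at yaw ≈35°. I turn a touch more and press home.

drive_tool([
  {"dx": 0, "dy": 0.04, "dz": 0, "wx": 0, "wy": -0.025, "wz": 0, "grip": 45},
  {"dx": 0, "dy": 0.05, "dz": 0, "wx": 0, "wy": 0, "wz": 0, "grip": 45},
  {"dx": 0, "dy": 0, "dz": 0, "wx": 0, "wy": 0, "wz": 0, "grip": 45},
])

```text
time_s: 43.42
position: [0.5528, -0.0585, 0.0749]
tcp_rot: [[0.802, 0.0, -0.598], [0.598, -0.0, 0.802], [0.0, -1.0, -0.0]]
force: [2.5, -2.3, -2.4]
opening: 0.59
```

drive_tool([
  {"dx": 0, "dy": 0.06, "dz": 0, "wx": 0, "wy": 0, "wz": 0, "grip": 45},
  {"dx": 0, "dy": 0.05, "dz": 0, "wx": 0, "wy": 0, "wz": 0, "grip": 45},
  {"dx": 0, "dy": 0, "dz": 0, "wx": 0, "wy": 0, "wz": 0, "grip": 45},
])

```text
time_s: 43.8
position: [0.5529, -0.0586, 0.071]
tcp_rot: [[0.801, 0.001, -0.598], [0.598, -0.0, 0.801], [0.0, -1.0, -0.001]]
force: [2.3, -2.2, -1.3]
opening: 0.588
```

drive_tool([
  {"dx": 0, "dy": 0.05, "dz": 0, "wx": 0, "wy": 0, "wz": 0, "grip": 45},
  {"dx": 0, "dy": 0.02, "dz": 0, "wx": 0, "wy": 0, "wz": 0, "grip": 45},
  {"dx": 0, "dy": 0, "dz": 0, "wx": 0, "wy": 0, "wz": 0, "grip": 45},
])

```text
time_s: 44.18
position: [0.5529, -0.0586, 0.0708]
tcp_rot: [[0.801, 0.002, -0.599], [0.599, -0.001, 0.801], [0.001, -1.0, -0.002]]
force: [-1.5, -1.7, 16.7]
opening: 0.59
```

drive_tool([
  {"dx": 0, "dy": 0, "dz": 0, "wx": 0, "wy": 0, "wz": 0, "grip": 58},
  {"dx": 0, "dy": 0, "dz": 0, "wx": 0, "wy": 0, "wz": 0, "grip": 62},
  {"dx": 0, "dy": -0.2, "dz": 0, "wx": 0, "wy": 0, "wz": 0, "grip": 65},
  {"dx": 0, "dy": -0.8, "dz": 0, "wx": 0, "wy": 0, "wz": 0, "grip": 65},
  {"dx": 0, "dy": -0.8, "dz": 0, "wx": 0, "wy": 0, "wz": 0, "grip": 65},
  {"dx": 0, "dy": -0.8, "dz": 0, "wx": 0, "wy": -0.1, "wz": 0, "grip": 65},
  {"dx": 0, "dy": -0.6, "dz": 0, "wx": 0, "wy": -0.1, "wz": 0, "grip": 65},
])

```text
time_s: 45.05
position: [0.5521, -0.0578, 0.1971]
tcp_rot: [[0.573, -0.001, -0.82], [0.82, 0.001, 0.573], [0.0, -1.0, 0.001]]
force: [0.3, 0.4, 0.7]
opening: 0.749
```

drive_tool([
  {"dx": 0, "dy": 0, "dz": 0.2, "wx": 0, "wy": -0.1, "wz": 0, "grip": 60},
  {"dx": 0, "dy": 0, "dz": 0.4, "wx": 0, "wy": -0.1, "wz": 0, "grip": 60},
  {"dx": 0, "dy": 0, "dz": 0.5, "wx": 0, "wy": -0.1, "wz": 0, "grip": 60},
  {"dx": 0.6, "dy": 0, "dz": 0.5, "wx": 0, "wy": -0.076, "wz": 0, "grip": 60},
  {"dx": 0.7, "dy": 0, "dz": 0.1, "wx": 0, "wy": 0, "wz": 0, "grip": 60},
  {"dx": 0, "dy": 0, "dz": 0, "wx": 0, "wy": 0, "wz": 0, "grip": 60},
])

```text
time_s: 45.8
position: [0.4913, 0.0158, 0.1958]
tcp_rot: [[0.022, -0.003, -1.0], [1.0, 0.001, 0.022], [0.001, -1.0, 0.003]]
force: [-0.6, -0.7, 0.3]
opening: 0.692
```

```bash
python3 - <<'E'
from h import *
p,d,K,T=cap('top','top3.png')
for n in COL: print(n,find(p,d,K,T,n,None))
p,d,K,T=cap('scene'); cv2.imwrite('pics/s3.png',cv2.resize(p[170:290,180:340],None,fx=4.5,fy=4.5)[:,:,::-1])
for n in COL: print(n,find(p,d,K,T,n,None))
tot([.484,.0129,.0489],88.6)
E
```

```text
red [(array([267., 195.]), 0.5599, 0.0837, 'r', 0.024, 'z', np.float64(0.0614))]
yellow [(array([326., 196.]), 0.556, -0.0574, 'r', 0.024, 'z', np.float64(0.0611))]
green [(array([155., 131.]), 0.7139, 0.3617, 'r', 0.0377, 'z', np.float64(0.0453)), (array([ 93., 189.]), 0.5661, 0.5088, 'r', 0.0333, 'z', np.float64(0.0393)), (array([297., 191.]), 0.571, 0.0091, 'r', 0.0175, 'z', np.float64(0.0616))]
red [(array([281., 208.]), 0.5618, 0.0814, 'r', 0.0265, 'z', np.float64(0.0603))]
yellow [(array([234., 221.]), 0.5561, -0.0605, 'r', 0.025, 'z', np.float64(0.0601))]
green [(array([403., 175.]), 0.5685, 0.5066, 'r', 0.032, 'z', np.float64(0.0382)), (array([258., 214.]), 0.5581, 0.0111, 'r', 0.0248, 'z', np.float64(0.0601)), (array([391., 219.]), 0.7158, 0.3643, 'r', 0.0356, 'z', np.float64(0.0443))]
pos [0.4928 0.0141 0.196 ] yaw 88.65 tilt [-0.    -1.     0.001] op 60.2 F [0.5 0.7 0.2] t 45.9
 turn wy tot 0.001  shift/4cm in new-yaw frame [-0.035  3.677  0.219]  in current [-0.035  3.678  0.217]
```

View pics/s3.png

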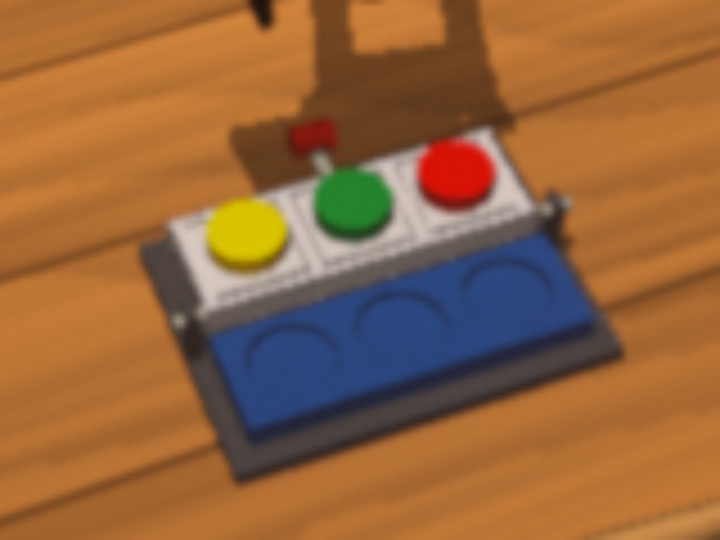

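The scene crop shows all three faces flat on the rims: yellow (247,232), green (352,203), red (456,172). Tops are all within 1 mm at ~61 mm, which means home. I grip the handle and get the arc table.

drive_tool([
  {"dx": -0.035, "dy": 0.4, "dz": 0.217, "wx": 0, "wy": 0, "wz": 0, "grip": 60},
  {"dx": 0, "dy": 0.8, "dz": 0, "wx": 0, "wy": 0, "wz": 0, "grip": 60},
  {"dx": 0, "dy": 0.8, "dz": 0, "wx": 0, "wy": 0, "wz": 0, "grip": 60},
  {"dx": 0, "dy": 0.8, "dz": 0, "wx": 0, "wy": 0, "wz": 0, "grip": 60},
  {"dx": 0, "dy": 0.6, "dz": 0, "wx": 0, "wy": 0, "wz": 0, "grip": 60},
  {"dx": 0, "dy": 0.28, "dz": 0, "wx": 0, "wy": 0, "wz": 0, "grip": 60},
  {"dx": 0, "dy": 0, "dz": 0, "wx": 0, "wy": 0, "wz": 0, "grip": 60},
  {"dx": 0, "dy": 0, "dz": 0, "wx": 0, "wy": 0, "wz": 0, "grip": 40},
])

```text
time_s: 46.9
position: [0.4848, 0.0125, 0.0496]
tcp_rot: [[0.025, 0.001, -1.0], [1.0, -0.0, 0.025], [-0.0, -1.0, -0.001]]
force: [-0.2, 0.2, -0.2]
opening: 0.639
```

drive_tool([
  {"dx": 0, "dy": 0, "dz": 0, "wx": 0, "wy": 0, "wz": 0, "grip": 20},
  {"dx": 0, "dy": 0, "dz": 0, "wx": 0, "wy": 0, "wz": 0, "grip": 20},
  {"dx": 0, "dy": 0, "dz": 0, "wx": 0, "wy": 0, "wz": 0, "grip": 20},
  {"dx": 0, "dy": 0, "dz": 0, "wx": 0, "wy": 0, "wz": 0, "grip": 20},
])

```text
time_s: 47.4
position: [0.4844, 0.0129, 0.0494]
tcp_rot: [[0.025, 0.001, -1.0], [1.0, 0.0, 0.025], [0.0, -1.0, -0.001]]
force: [-0.7, 0.3, 4.5]
opening: 0.34
```

```bash
python3 - <<'E'
import numpy as np
from h import *
tot([.484,.0129,.0489],88.6)
t=np.radians(np.linspace(180,0,25)); x=.116*np.cos(t)/.04; z=.116*np.sin(t)/.04
print([(float(round(-b,2)),float(round(-a,2))) for a,b in zip(np.diff(x),np.diff(z))])
E
```

```text
pos [0.4844 0.0129 0.0494] yaw 88.59 tilt [ 0.    -1.    -0.001] op 29.6 F [-0.7  0.3  4.5] t 47.4
 turn wy tot -0.0  shift/4cm in new-yaw frame [-0.001  0.012  0.01 ]  in current [-0.001  0.012  0.01 ]
[(-0.38, -0.02), (-0.37, -0.07), (-0.36, -0.12), (-0.34, -0.17), (-0.32, -0.21), (-0.29, -0.25), (-0.25, -0.29), (-0.21, -0.32), (-0.17, -0.34), (-0.12, -0.36), (-0.07, -0.37), (-0.02, -0.38), (0.02, -0.38), (0.07, -0.37), (0.12, -0.36), (0.17, -0.34), (0.21, -0.32), (0.25, -0.29), (0.29, -0.25), (0.32, -0.21), (0.34, -0.17), (0.36, -0.12), (0.37, -0.07), (0.38, -0.02)]
```

drive_tool([
  {"dx": 0, "dy": -0.38, "dz": -0.02, "wx": 0, "wy": 0, "wz": 0, "grip": 20},
  {"dx": 0, "dy": -0.37, "dz": -0.07, "wx": 0, "wy": 0, "wz": 0, "grip": 20},
  {"dx": 0, "dy": -0.36, "dz": -0.12, "wx": 0, "wy": 0, "wz": 0, "grip": 20},
  {"dx": 0, "dy": -0.34, "dz": -0.17, "wx": 0, "wy": 0, "wz": 0, "grip": 20},
  {"dx": 0, "dy": -0.32, "dz": -0.21, "wx": 0, "wy": 0, "wz": 0, "grip": 20},
  {"dx": 0, "dy": 0, "dz": 0, "wx": 0, "wy": 0, "wz": 0, "grip": 20},
])

```text
time_s: 48.15
position: [0.5059, 0.0124, 0.1194]
tcp_rot: [[0.024, -0.004, -1.0], [1.0, 0.0, 0.024], [0.0, -1.0, 0.004]]
force: [-2.8, -0.0, 1.2]
opening: 0.343
```

drive_tool([
  {"dx": 0, "dy": -0.29, "dz": -0.25, "wx": 0, "wy": 0, "wz": 0, "grip": 20},
  {"dx": 0, "dy": -0.25, "dz": -0.29, "wx": 0, "wy": 0, "wz": 0, "grip": 20},
  {"dx": 0, "dy": -0.21, "dz": -0.32, "wx": 0, "wy": 0, "wz": 0, "grip": 20},
  {"dx": 0, "dy": -0.17, "dz": -0.34, "wx": 0, "wy": 0, "wz": 0, "grip": 20},
  {"dx": 0, "dy": -0.12, "dz": -0.36, "wx": 0, "wy": 0, "wz": 0, "grip": 20},
  {"dx": 0, "dy": -0.07, "dz": -0.37, "wx": 0, "wy": 0, "wz": 0, "grip": 20},
  {"dx": 0, "dy": -0.02, "dz": -0.38, "wx": 0, "wy": 0, "wz": 0, "grip": 20},
  {"dx": 0, "dy": 0, "dz": 0, "wx": 0, "wy": 0, "wz": 0, "grip": 20},
])

```text
time_s: 49.15
position: [0.5995, 0.0096, 0.1654]
tcp_rot: [[0.024, -0.002, -1.0], [1.0, -0.001, 0.024], [-0.001, -1.0, 0.002]]
force: [-4.2, -1.0, 6.0]
opening: 0.345
```

drive_tool([
  {"dx": 0, "dy": 0.02, "dz": -0.38, "wx": 0, "wy": 0, "wz": 0, "grip": 20},
  {"dx": 0, "dy": 0.07, "dz": -0.37, "wx": 0, "wy": 0, "wz": 0, "grip": 20},
  {"dx": 0, "dy": 0.12, "dz": -0.36, "wx": 0, "wy": 0, "wz": 0, "grip": 20},
  {"dx": 0, "dy": 0.17, "dz": -0.34, "wx": 0, "wy": 0, "wz": 0, "grip": 20},
  {"dx": 0, "dy": 0.21, "dz": -0.32, "wx": 0, "wy": 0, "wz": 0, "grip": 20},
  {"dx": 0, "dy": 0.25, "dz": -0.29, "wx": 0, "wy": 0, "wz": 0, "grip": 20},
  {"dx": 0, "dy": 0, "dz": 0, "wx": 0, "wy": 0, "wz": 0, "grip": 20},
])

```text
time_s: 50.02
position: [0.6842, 0.0071, 0.131]
tcp_rot: [[0.024, 0.004, -1.0], [1.0, -0.001, 0.024], [-0.001, -1.0, -0.004]]
force: [3.4, -1.5, -1.1]
opening: 0.335
```

drive_tool([
  {"dx": 0, "dy": 0.29, "dz": -0.25, "wx": 0, "wy": 0, "wz": 0, "grip": 20},
  {"dx": 0, "dy": 0.32, "dz": -0.21, "wx": 0, "wy": 0, "wz": 0, "grip": 20},
  {"dx": 0, "dy": 0.34, "dz": -0.17, "wx": 0, "wy": 0, "wz": 0, "grip": 20},
  {"dx": 0, "dy": 0.36, "dz": -0.12, "wx": 0, "wy": 0, "wz": 0, "grip": 20},
  {"dx": 0, "dy": 0, "dz": 0, "wx": 0, "wy": 0, "wz": 0, "grip": 20},
])

```text
time_s: 50.65
position: [0.7145, 0.0063, 0.0786]
tcp_rot: [[0.024, 0.005, -1.0], [1.0, -0.001, 0.024], [-0.001, -1.0, -0.005]]
force: [4.5, -3.5, -2.7]
opening: 0.339
```

drive_tool([
  {"dx": 0, "dy": 0.37, "dz": -0.07, "wx": 0, "wy": 0, "wz": 0, "grip": 20},
  {"dx": 0, "dy": 0.35, "dz": -0.02, "wx": 0, "wy": 0, "wz": 0, "grip": 20},
  {"dx": 0, "dy": 0.05, "dz": 0, "wx": 0, "wy": 0, "wz": 0, "grip": 20},
  {"dx": 0, "dy": 0, "dz": 0, "wx": 0, "wy": 0, "wz": 0, "grip": 20},
  {"dx": 0, "dy": 0, "dz": 0, "wx": 0, "wy": 0, "wz": 0, "grip": 20},
  {"dx": 0, "dy": 0, "dz": 0, "wx": 0, "wy": 0, "wz": 0, "grip": 20},
])

```text
time_s: 51.4
position: [0.7185, 0.0061, 0.0488]
tcp_rot: [[0.025, 0.006, -1.0], [1.0, -0.002, 0.025], [-0.001, -1.0, -0.006]]
force: [5.5, -4.2, 1.4]
opening: 0.338
```

Fully over. Now the reverse arc.

drive_tool([
  {"dx": 0, "dy": -0.19, "dz": 0.01, "wx": 0, "wy": 0, "wz": 0, "grip": 20},
  {"dx": 0, "dy": -0.19, "dz": 0.01, "wx": 0, "wy": 0, "wz": 0, "grip": 20},
  {"dx": 0, "dy": -0.19, "dz": 0.04, "wx": 0, "wy": 0, "wz": 0, "grip": 20},
  {"dx": 0, "dy": -0.18, "dz": 0.04, "wx": 0, "wy": 0, "wz": 0, "grip": 20},
  {"dx": 0, "dy": -0.36, "dz": 0.12, "wx": 0, "wy": 0, "wz": 0, "grip": 20},
  {"dx": 0, "dy": -0.34, "dz": 0.17, "wx": 0, "wy": 0, "wz": 0, "grip": 20},
  {"dx": 0, "dy": -0.32, "dz": 0.21, "wx": 0, "wy": 0, "wz": 0, "grip": 20},
  {"dx": 0, "dy": -0.29, "dz": 0.25, "wx": 0, "wy": 0, "wz": 0, "grip": 20},
])

```text
time_s: 52.4
position: [0.6831, 0.0072, 0.1298]
tcp_rot: [[0.025, 0.003, -1.0], [1.0, -0.001, 0.025], [-0.001, -1.0, -0.003]]
force: [3.2, -4.7, -6.8]
opening: 0.335
```

drive_tool([
  {"dx": 0, "dy": -0.25, "dz": 0.29, "wx": 0, "wy": 0, "wz": 0, "grip": 20},
  {"dx": 0, "dy": -0.21, "dz": 0.32, "wx": 0, "wy": 0, "wz": 0, "grip": 20},
  {"dx": 0, "dy": -0.17, "dz": 0.34, "wx": 0, "wy": 0, "wz": 0, "grip": 20},
  {"dx": 0, "dy": -0.12, "dz": 0.36, "wx": 0, "wy": 0, "wz": 0, "grip": 20},
  {"dx": 0, "dy": -0.07, "dz": 0.37, "wx": 0, "wy": 0, "wz": 0, "grip": 20},
  {"dx": 0, "dy": -0.02, "dz": 0.38, "wx": 0, "wy": 0, "wz": 0, "grip": 20},
  {"dx": 0, "dy": 0, "dz": 0, "wx": 0, "wy": 0, "wz": 0, "grip": 20},
])

```text
time_s: 53.28
position: [0.5994, 0.0096, 0.1639]
tcp_rot: [[0.024, 0.0, -1.0], [1.0, -0.001, 0.024], [-0.001, -1.0, -0.0]]
force: [1.7, -3.7, -0.6]
opening: 0.334
```

drive_tool([
  {"dx": 0, "dy": 0.02, "dz": 0.38, "wx": 0, "wy": 0, "wz": 0, "grip": 20},
  {"dx": 0, "dy": 0.07, "dz": 0.37, "wx": 0, "wy": 0, "wz": 0, "grip": 20},
  {"dx": 0, "dy": 0.12, "dz": 0.36, "wx": 0, "wy": 0, "wz": 0, "grip": 20},
  {"dx": 0, "dy": 0.17, "dz": 0.34, "wx": 0, "wy": 0, "wz": 0, "grip": 20},
  {"dx": 0, "dy": 0.21, "dz": 0.32, "wx": 0, "wy": 0, "wz": 0, "grip": 20},
  {"dx": 0, "dy": 0.25, "dz": 0.29, "wx": 0, "wy": 0, "wz": 0, "grip": 20},
  {"dx": 0, "dy": 0, "dz": 0, "wx": 0, "wy": 0, "wz": 0, "grip": 20},
])

```text
time_s: 54.15
position: [0.5191, 0.012, 0.1304]
tcp_rot: [[0.025, 0.004, -1.0], [1.0, -0.0, 0.025], [0.0, -1.0, -0.004]]
force: [5.1, -2.6, -4.1]
opening: 0.34
```

drive_tool([
  {"dx": 0, "dy": 0.29, "dz": 0.25, "wx": 0, "wy": 0, "wz": 0, "grip": 20},
  {"dx": 0, "dy": 0.32, "dz": 0.21, "wx": 0, "wy": 0, "wz": 0, "grip": 20},
  {"dx": 0, "dy": 0.34, "dz": 0.17, "wx": 0, "wy": 0, "wz": 0, "grip": 20},
  {"dx": 0, "dy": 0.36, "dz": 0.12, "wx": 0, "wy": 0, "wz": 0, "grip": 20},
  {"dx": 0, "dy": 0, "dz": 0, "wx": 0, "wy": 0, "wz": 0, "grip": 20},
  {"dx": 0, "dy": 0, "dz": 0, "wx": 0, "wy": 0, "wz": 0, "grip": 20},
])

```text
time_s: 54.9
position: [0.4894, 0.0128, 0.0781]
tcp_rot: [[0.025, 0.003, -1.0], [1.0, 0.0, 0.025], [0.0, -1.0, -0.003]]
force: [4.7, 1.0, -5.5]
opening: 0.343
```

drive_tool([
  {"dx": 0, "dy": 0.37, "dz": 0.07, "wx": 0, "wy": 0, "wz": 0, "grip": 20},
  {"dx": 0, "dy": 0.37, "dz": 0.02, "wx": 0, "wy": 0, "wz": 0, "grip": 20},
  {"dx": 0, "dy": 0.03, "dz": 0, "wx": 0, "wy": 0, "wz": 0, "grip": 20},
  {"dx": 0, "dy": 0, "dz": 0, "wx": 0, "wy": 0, "wz": 0, "grip": 20},
  {"dx": 0, "dy": 0, "dz": 0, "wx": 0, "wy": 0, "wz": 0, "grip": 20},
])

```text
time_s: 55.52
position: [0.4854, 0.0129, 0.0484]
tcp_rot: [[0.025, 0.003, -1.0], [1.0, -0.0, 0.025], [0.0, -1.0, -0.003]]
force: [3.3, -0.7, 5.5]
opening: 0.342
```

drive_tool([
  {"dx": 0, "dy": 0, "dz": 0, "wx": 0, "wy": 0, "wz": 0, "grip": 45},
  {"dx": 0, "dy": 0, "dz": 0, "wx": 0, "wy": 0, "wz": 0, "grip": 65},
  {"dx": 0, "dy": -0.5, "dz": 0, "wx": 0, "wy": 0, "wz": 0, "grip": 70},
  {"dx": 0, "dy": -0.8, "dz": 0, "wx": 0, "wy": 0, "wz": 0, "grip": 70},
  {"dx": 0, "dy": -0.8, "dz": 0, "wx": 0, "wy": 0, "wz": 0, "grip": 70},
  {"dx": 0, "dy": -0.8, "dz": 0.5, "wx": 0, "wy": 0, "wz": 0, "grip": 70},
  {"dx": 0, "dy": -0.8, "dz": 0.5, "wx": 0, "wy": 0, "wz": 0, "grip": 70},
  {"dx": 0, "dy": 0, "dz": 0, "wx": 0, "wy": 0, "wz": 0, "grip": 70},
])

```text
time_s: 56.52
position: [0.4424, 0.0142, 0.1966]
tcp_rot: [[0.024, 0.001, -1.0], [1.0, 0.0, 0.024], [0.0, -1.0, -0.001]]
force: [0.8, 0.4, -0.1]
opening: 0.802
```

```bash
python3 - <<'E'
from h import *
p,d,K,T=cap('top'); A=cv2.resize(p[130:240,225:370],(580,440)); W=cloud(d,K,T)
for v in (158,162,166,170): print(v,[W[v,u][2].round(3) for u in range(258,340,4)])
for n in COL: print(n,find(p,d,K,T,n,None,30))
print('plate z',[W[v,u].round(3).tolist() for v,u in [(190,262),(210,262),(212,330),(190,330)]])
q,d,K,T=cap('scene'); W=cloud(d,K,T)
for n in COL: print(n,find(q,d,K,T,n,None,30))
cv2.imwrite('pics/end.png',cv2.resize(q[170:290,180:340],None,fx=4.5,fy=4.5)[:,:,::-1]); cv2.imwrite('pics/endt.png',A[:,:,::-1])
E
```

```text
158 [np.float64(0.036), np.float64(0.039), np.float64(0.055), np.float64(0.055), np.float64(0.052), np.float64(0.041), np.float64(0.034), np.float64(0.03), np.float64(0.042), np.float64(0.054), np.float64(0.055), np.float64(0.05), np.float64(0.038), np.float64(0.034), np.float64(0.034), np.float64(0.03), np.float64(0.042), np.float64(0.046), np.float64(0.041), np.float64(0.035), np.float64(0.033)]
162 [np.float64(0.024), np.float64(0.041), np.float64(0.054), np.float64(0.055), np.float64(0.058), np.float64(0.041), np.float64(0.031), np.float64(0.028), np.float64(0.045), np.float64(0.053), np.float64(0.058), np.float64(0.052), np.float64(0.043), np.float64(0.031), np.float64(0.031), np.float64(0.039), np.float64(0.054), np.float64(0.054), np.float64(0.056), np.float64(0.043), np.float64(0.032)]
166 [np.float64(0.024), np.float64(0.052), np.float64(0.056), np.float64(0.061), np.float64(0.051), np.float64(0.043), np.float64(0.032), np.float64(0.027), np.float64(0.044), np.float64(0.055), np.float64(0.06), np.float64(0.055), np.float64(0.042), np.float64(0.031), np.float64(0.032), np.flo
[... 792 characters left out ...]
55, 'r', 0.0217, 'z', np.float64(0.0485)), (array([ 93., 189.]), 0.5661, 0.5087, 'r', 0.0333, 'z', np.float64(0.0394))]
plate z [[0.576, 0.096, 0.028], [0.525, 0.094, 0.05], [0.526, -0.078, 0.01], [0.58, -0.073, 0.043]]
red [(array([249., 200.]), 0.4883, 0.0128, 'r', 0.0161, 'z', np.float64(0.0524)), (array([293., 233.]), 0.652, 0.0754, 'r', 0.0255, 'z', np.float64(0.0485))]
yellow [(array([245., 247.]), 0.645, -0.0648, 'r', 0.0246, 'z', np.float64(0.0466))]
green [(array([403., 175.]), 0.5679, 0.5067, 'r', 0.0318, 'z', np.float64(0.0378)), (array([391., 219.]), 0.7162, 0.3652, 'r', 0.0353, 'z', np.float64(0.0438)), (array([269., 240.]), 0.6448, 0.0058, 'r', 0.0226, 'z', np.float64(0.0491))]
```

View pics/end.png

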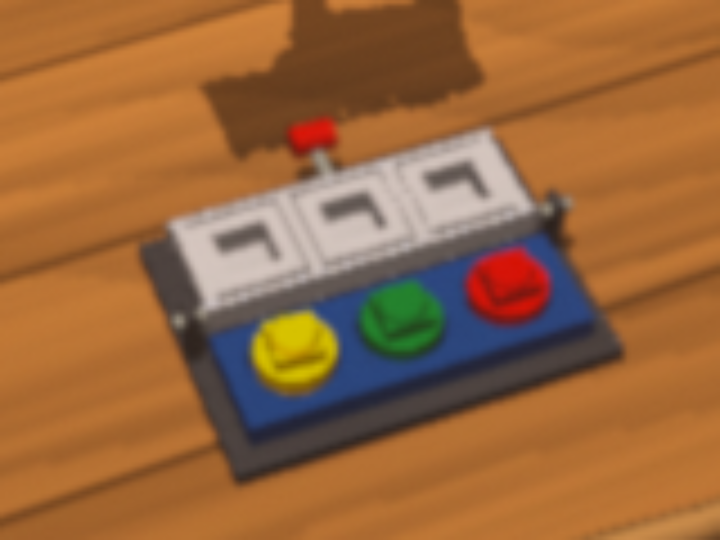

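View pics/endt.png

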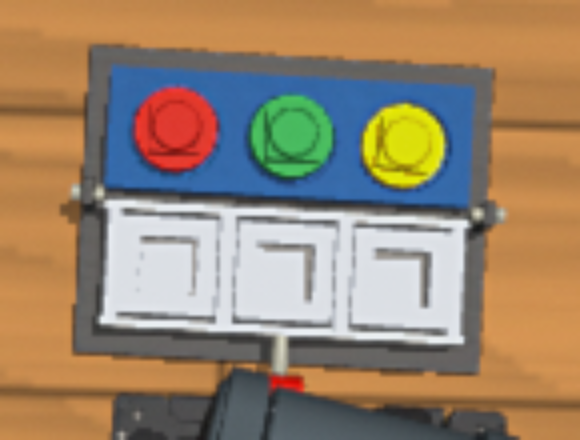

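End views: the flipper is open and empty. Red (175,129), green (291,136) and yellow (404,145) are spigot-up in the nests. Yellow looks slightly off compared with the other two, so I check its tilt and seating from closer with the wrist camera.

drive_tool([
  {"dx": 0, "dy": 0, "dz": 0, "wx": 0, "wy": 0.111, "wz": 0, "grip": 70},
  {"dx": 0, "dy": 0, "dz": 0, "wx": 0, "wy": 0.111, "wz": 0, "grip": 70},
  {"dx": 0, "dy": 0, "dz": 0, "wx": 0, "wy": 0.111, "wz": 0, "grip": 70},
  {"dx": 0, "dy": 0, "dz": 0, "wx": 0, "wy": 0.111, "wz": 0, "grip": 70},
  {"dx": 0, "dy": 0, "dz": 0, "wx": 0, "wy": 0.111, "wz": 0, "grip": 70},
  {"dx": 0, "dy": 0, "dz": 0, "wx": 0, "wy": 0.111, "wz": 0, "grip": 70},
  {"dx": 0, "dy": 0, "dz": 0, "wx": 0, "wy": 0.111, "wz": 0, "grip": 70},
  {"dx": 0, "dy": 0, "dz": 0, "wx": 0, "wy": 0.111, "wz": 0, "grip": 70},
])

```text
time_s: 57.62
position: [0.4436, 0.0139, 0.1937]
tcp_rot: [[0.989, -0.003, -0.145], [0.145, 0.001, 0.989], [-0.003, -1.0, 0.001]]
force: [0.3, -0.7, 0.2]
opening: 0.802
```

drive_tool([
  {"dx": 0, "dy": 0, "dz": 0, "wx": 0, "wy": 0.111, "wz": 0, "grip": 70},
  {"dx": 0, "dy": 0, "dz": 0, "wx": 0, "wy": 0.111, "wz": 0, "grip": 70},
  {"dx": 0, "dy": 0, "dz": 0, "wx": 0, "wy": 0.111, "wz": 0, "grip": 70},
  {"dx": 0, "dy": 0, "dz": 0, "wx": 0, "wy": 0.111, "wz": 0, "grip": 70},
  {"dx": 0, "dy": 0, "dz": 0, "wx": 0, "wy": 0.111, "wz": 0, "grip": 70},
  {"dx": 0, "dy": 0, "dz": 0, "wx": 0, "wy": 0.111, "wz": 0, "grip": 70},
  {"dx": 0, "dy": 0, "dz": 0, "wx": 0, "wy": 0.111, "wz": 0, "grip": 70},
  {"dx": 0, "dy": 0, "dz": 0, "wx": 0, "wy": 0.111, "wz": 0, "grip": 70},
])

```text
time_s: 58.62
position: [0.4436, 0.0139, 0.1937]
tcp_rot: [[0.316, -0.003, 0.949], [-0.949, 0.001, 0.316], [-0.002, -1.0, -0.003]]
force: [0.8, 0.4, -0.1]
opening: 0.804
```

drive_tool([
  {"dx": 0, "dy": 0, "dz": 0, "wx": 0, "wy": 0.111, "wz": 0, "grip": 70},
  {"dx": 0, "dy": 0, "dz": 0, "wx": 0, "wy": 0.111, "wz": 0, "grip": 70},
  {"dx": 0, "dy": 0, "dz": 0.6, "wx": 0, "wy": 0, "wz": 0, "grip": 70},
  {"dx": 0, "dy": 0, "dz": 0.8, "wx": 0, "wy": 0, "wz": 0, "grip": 70},
  {"dx": 0, "dy": 0, "dz": 0.8, "wx": 0, "wy": 0, "wz": 0, "grip": 70},
  {"dx": 0, "dy": 0, "dz": 0.7, "wx": 0, "wy": 0, "wz": 0, "grip": 70},
  {"dx": 0, "dy": 0, "dz": 0, "wx": 0, "wy": 0, "wz": 0, "grip": 70},
])

```text
time_s: 59.5
position: [0.5615, 0.0111, 0.1934]
tcp_rot: [[-0.021, -0.001, 1.0], [-1.0, 0.0, -0.021], [-0.0, -1.0, -0.001]]
force: [-0.6, 0.4, 0.5]
opening: 0.804
```

```bash
python3 - <<'E'
from h import *
tot([.56,.014,.196],-91.4)
p,d,K,T=cap('wrist'); W=cloud(d,K,T); cv2.imwrite('pics/w9.png',p[:,:,::-1])
hh=cv2.cvtColor(p,cv2.COLOR_RGB2HSV)
for n in COL:
    m=COL[n](hh[...,0],hh[...,1],hh[...,2])&(W[...,0]>.6)&(W[...,0]<.69)&(np.abs(W[...,1])<.13)
    Q=W[m]; c=Q[:,:2].mean(0)
    v,u=np.nonzero(m); P=np.array([ray(a,b,.042,K,T) for a,b in zip(u,v)])[:,:2].astype(np.float32)
    F=W[m&(W[...,2]>.034)&(W[...,2]<.047)]; S=W[m&(W[...,2]>.0525)]
    out=[]
    for X in (F,S):
        if len(X)<20: out.append(('few',len(X)));continue
        for _ in range(3):
            k=X.mean(0);nn=np.linalg.svd(X-k)[2][2];X=X[np.abs((X-k)@nn)<.0025]
        out.append((len(X),k.round(4).tolist(),round(np.degrees(np.arccos(abs(nn[2]))),1)))
    print(n,'enclosing',cv2.minEnclosingCircle(P),out)
b=(hh[...,0]>100)&(hh[...,0]<125)&(hh[...,1]>120); print('block z',np.median(W[b][:,2]))
E
```

```text
pos [0.5615 0.0111 0.1934] yaw -91.21 tilt [-0.    -1.    -0.001] op 70.0 F [-0.6  0.4  0.5] t 59.5
 turn wy tot 0.002  shift/4cm in new-yaw frame [-0.071 -0.065 -0.039]  in current [-0.071 -0.065 -0.039]
red enclosing ((0.6406375169754028, 0.07913897931575775), 0.025708280503749847) [(1023, [0.6408, 0.0759, 0.0418], np.float64(0.2)), (205, [0.6411, 0.0798, 0.0557], np.float64(13.0))]
yellow enclosing ((0.6354012489318848, -0.06053842976689339), 0.025978904217481613) [(1059, [0.6351, -0.0578, 0.0418], np.float64(0.1)), (204, [0.635, -0.0602, 0.0557], np.float64(11.3))]
green enclosing ((0.6391652226448059, 0.008282189257442951), 0.02578440122306347) [(1130, [0.6393, 0.0083, 0.0418], np.float64(0.2)), (229, [0.6383, 0.0089, 0.0676], np.float64(88.9))]
block z 0.0318079072044327
```

View pics/w9.png

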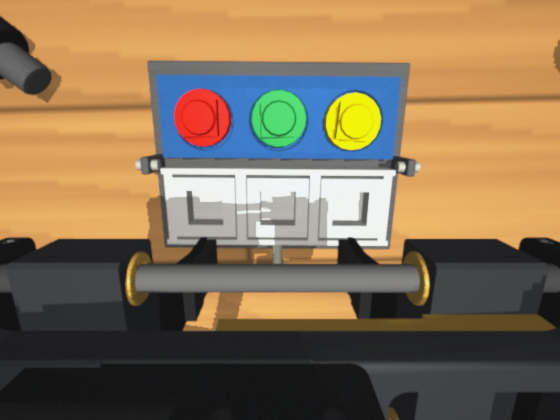

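The wrist view shows all three faces flat: heads' undersides at z = 41.8 mm (the nest floor is about 26 mm and the head 16 mm thick) and tilt no more than 0.2°. They sit at (202,117), (278,118) and (353,121). The robot is clear, so I hand in.

```bash
python3 -c "
from rig import bot,workorder
s=bot.read_state();print(s['time_s'],s['force'],workorder.hand_in())"
```

```text
the job is handed in; nothing more can be done
59.55 [-0.55074392  0.21120784 -0.70977759] None
```

The job is done and handed in at about 60 s of the 210 s allowed; no verdict is reported.

**What I did:** I swung the flipper open by its handle. Red, green and yellow then went into the left, middle and right sockets, each turned under about 10 N until the square dropped home. I then swung the flipper right over and back open. The can and drill were never approached, and the look-alikes (brown, large green, pink, purple) were left alone.

**Last checks:**
- **Seating:** the wrist camera shows all three faces spigot-up, tilted no more than 0.2°, with the heads' undersides at 41.8 mm. That matches the nest floor (about 26 mm) plus the 16 mm head, so they are fully down.
- **Flipper:** it lies open and empty, with the handle at about 46 mm, and the robot is clear of everything.

**What disagreed:**
- **Drops home:** red missed its square on the first sweep because the centre was about 1.5 mm off. Green dropped in and climbed out again before I re-seated it.
- **Yellow in its nest:** it looked 2–3 mm off the other two in the top view, more than the nest play would suggest for one face. The close look showed it flat and fully down, so it should be inside the 5 mm limit.
- **Spigot-tip tilt:** the plane fit on the small spigot tips gave useless tilts (11–89°), so I judged tilt from the heads' undersides instead.

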